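# Put the clothes pegs away in the pocketed tray

## Task

Pull the tray all the way out from under the crate shelf, put every orange clothes peg that lies on the table into it so that each peg lies flat at the bottom of a pocket with never two in one pocket (a pocket may already be taken), then push the tray with all the pegs fully home under the shelf. Leave the cup and the tumbler standing where they are.

Things in the scene. Friction and masses are not known exactly. Their poses are not given: they have to be found in the camera images.
- peg1: orange plastic clothes peg (large beach-towel kind), a bar 90 mm long (its own x axis), 24 mm wide (y), 20 mm thick (z), about 30 g, origin at its centre; starts lying on the table beside the crate, or is absent
- peg2: orange plastic clothes peg (large beach-towel kind), a bar 90 mm long (its own x axis), 24 mm wide (y), 20 mm thick (z), about 30 g, origin at its centre; starts lying on the table beside the crate, or is absent
- peg3: orange plastic clothes peg (large beach-towel kind), a bar 90 mm long (its own x axis), 24 mm wide (y), 20 mm thick (z), about 30 g, origin at its centre; starts lying on the table beside the crate, or is absent
- peg4: orange plastic clothes peg (large beach-towel kind), a bar 90 mm long (its own x axis), 24 mm wide (y), 20 mm thick (z), about 30 g, origin at its centre; starts lying on the table beside the crate, or is absent
- peg5: orange plastic clothes peg (large beach-towel kind), a bar 90 mm long (its own x axis), 24 mm wide (y), 20 mm thick (z), about 30 g, origin at its centre; starts lying on the table beside the crate, or is absent
- peg6: orange plastic clothes peg (large beach-towel kind), a bar 90 mm long (its own x axis), 24 mm wide (y), 20 mm thick (z), about 30 g, origin at its centre; starts lying on the table beside the crate, or is absent
- peg7: orange plastic clothes peg (large beach-towel kind), a bar 90 mm long (its own x axis), 24 mm wide (y), 20 mm thick (z), about 30 g, origin at its centre; starts lying in one of the tray's pockets, under the shelf, or is absent
- peg8: orange plastic clothes peg (large beach-towel kind), a bar 90 mm long (its own x axis), 24 mm wide (y), 20 mm thick (z), about 30 g, origin at its centre; starts lying in one of the tray's pockets, under the shelf, or is absent
- peg9: orange plastic clothes peg (large beach-towel kind), a bar 90 mm long (its own x axis), 24 mm wide (y), 20 mm thick (z), about 30 g, origin at its centre; starts lying in one of the tray's pockets, under the shelf, or is absent
- tray (a joint): how far the tray is pulled out from under the shelf, m: 0 fully home (as at the start), 0.15 at the outer stop. It slides along its own x axis (towards -x when opening) with about 1.5 N friction and stays where it is left. At the outer stop the pocket block lies 36 mm in front of the shelf
- tray_floor (a point): grey plastic tray: centre of its pocket floors, 8 mm above the table; moves with the tray, z up, x towards the shelf's back, y along the row. Seven pockets lie at y = -150, -100, -50, 0, 50, 100, 150 mm, each 104 (x) by 44 mm (y) inside, 26 mm deep; dividers 6 mm, end walls 5 mm thick; rims 34 mm above the table. A 4 mm plate trails 90 mm behind the pockets
- tray_handle (a point): tray's pull handle: an upright post 24 mm wide (y) by 16 mm (x), with its top 60 mm above the table, on a flat 10 mm high tongue in front of the tray; this point is on its axis 44 mm above the table, 108 mm in front of tray_floor; axes as tray_floor. To be pinched across its 24 mm from above
- crate: low wooden crate shelf, fixed, 240 mm deep (x) and 410 mm wide (y); origin on the table at the middle of its front edge, x pointing to its back. Deck underside 50 mm and top 64 mm above the table; slats round its rear 100 mm reach 98 mm
- cup: white enamelled steel mug, 80 mm across, 78 mm high, standing on the deck; origin under its base
- tumbler: round glass tumbler, 68 mm across, 95 mm high, standing on the deck; origin under its base
Mind the look-alikes: they are no part of the job. Leave any red look-alike of the peg6 alone.

How it is judged:
By the outcome, as a careful person would: the job done as asked, in the order asked, and still so for the second after the job is handed in, with the robot touching nothing.
Of peg1, peg2, peg3, peg4, peg5, peg6 only 5 to 6 are there at a start; the rules pass over those that are not, and their reading is None.
Of peg7, peg8, peg9 only 1 to 1 are there at a start; the rules pass over those that are not, and their reading is None.
At some moment in a run one of peg1, peg2, peg3, peg4, peg5, peg6 may be knocked a few centimetres aside while the robot is not near it.
Once in a run the grip may slacken for a moment while it holds something.
It also fails if it takes over 210 s, if anything falls off the work surface, if the arm or the gripper's body presses on something with over 40 N, if the wrist force passes 120 N, or if a joint passes its speed limit or range.

## Robot

A 7-joint arm with a two-finger parallel gripper is mounted at the origin on the work surface. World frame = base frame: x ahead of the robot, y to its left, z up, the work surface at z = 0. Lengths are in mm, angles in rad, forces in N, time in s.
With the tool pointing down it reaches from about 425 to 875 mm from the base axis. Payload 4.7 kg.
Tool frame: the origin (TCP) lies on the centre line of the jaws, within the pads' length; the fingertips stand 17 mm ahead of it and the grasp point (between the pads) lies 2 mm behind it; z points along the fingers, y is the line along which they close (so a half turn about z gives the same grasp; the last joint's range is limited). The gripper opens to 87 mm and grips with 3 to 60 N. Pads are 19 mm wide; open, the fingers measure 117 mm over their backs; the gripper's body (75 mm by 190 mm) begins 51 mm behind the grasp point.
Start: joints at [1.276, 0.321, -0.07, 1.45, 0.023, 1.371, -0.057], TCP at [197.525, -619.283, 202.487] pointing down, gripper open.
Joint ranges: [-2.86, 2.86], [-0.3, 2.09], [-1.38, 1.24], [0.06, 2.45], [-1.56, 4.7], [0.09, 2.05], [-2.69, 2.69]. Speed limits (rad/s): [2.57, 2.57, 3.14, 3.14, 3.14, 3.14, 3.14].

## Interface

Orientations are given as [roll, pitch, yaw] about the fixed x, y, z axes, in that order (R = Rz(yaw) Ry(pitch) Rx(roll)).
In Python, from bench import bot, eyes, finder gives the robot as it stands. The module is installed in compiled form; this text tells all that it offers.
- The arm moves only by the tool jog_arm, never from a script. Its argument "deltas" is text: rows parted by semicolons, each of 7 numbers parted by spaces: the shift along the world's x, y, z normalised to -1 to 1, where 1 is 1 m, then the turn, a rotation vector about the world's x, y, z normalised to -1 to 1, where 1 is 45 degrees, then the opening, from 0 (shut) to 1 (fully open). In form: tx ty tz rx ry rz gripper; .... A call has 1 to 5 rows; each row is the pose to reach, as a shift and turn from the pose commanded when the call began; what a row does not reach only later rows make up. A row lasts 1/12 s, in which the tool goes at most 41.7 mm and 7.16 degrees, less where a joint would pass 70% of its speed; a pose out of reach is approached as far as the arm can. A call with a number of a shift or a turn outside -1 to 1 is refused whole. A call with a gripper value outside its range is refused whole. The fingers move at their own pace and stop on an object; "squeeze" is the grip in N (left out, the last holds). Time passes only in rows, so rows that repeat a pose let the fingers close. It gives the time, the measured TCP pose, the force, the opening and the grip force at its end, in the units of the state.
- bot.state(): the state, without advancing time (a new reading comes with each control period).
- eyes.grab_frame(name): name is "side" or "top" or "wrist"; returns (picture, depth): 480x640x3 uint8, blue, green, red; 480x640 float32, mm along the optical axis (not along the pixel's ray), 0 where there is no reading.
- eyes.camera_info(name): a dict with "intrinsics" (3x3 intrinsics, pixels), "R" (3x3) and "t" (3): a world point X has camera coordinates R X + t; the wrist camera has in their place "T_tool_cam" (4x4, takes a point from camera to tool coordinates, whose origin is the TCP and whose axes are the flange's). Camera axes: x right, y down, z forward; pixel columns grow to the right and rows downward; lengths in mm; the calibration is good to about 2 mm. The wrist camera is an equidistant fisheye: a pixel r from the principal point sees the ray r / f radians off the axis. A picture is of the moment at which its call begins: read the wrist's pose just before it. camera_info takes no time and is no camera call.
- bot.finish_job(): hands the job in; it is judged then, once.
Trained networks look in the newest picture that a camera, given by its name, has taken for a name from the list of things; names that differ only in an ending like _2 or _b are one class to them, and where a whole thing is asked for, a point or a joint stands for the part that bears it (a point fixed in the world has none). Each returns a list of dicts, best first, with "conf" (0 to 1); they miss things now and then, are a little off and sometimes report something else, mostly with a low value. They report only what shows in the picture. A call takes as long as a camera call. They do not tell look-alikes from the thing itself.
- finder.look_for(camera, label): "at" ([x, y, z] in mm, in world coordinates, good to about 4 mm: the middle of the surface that is visible of it).
- finder.mark_of(camera, label): "at" ([x, y, z] in mm, in world coordinates, good to about 4 mm: a listed point, or the origin of a listed thing).
The state is a dict: "time_s": time; "qpos": joint angles; "dq": joint speeds; "effort": joint torques, N m; "tool_pos": TCP position; "tcp_rot": TCP orientation; "ft_force": force on the tool from outside, world axes, zero at the start; "wrist_torque": the same for the moment, N m; "width": opening from 0.0 (shut) to 1.0 (fully open); "grip_force": force on a finger pad.
Only numpy, scipy, OpenCV 4.12 (cv2) and the standard library are available. Lean on these libraries where they do the work, as an engineer would, in place of code of your own. Each camera call takes 0.05 s, during which the arm holds its last target. There are 200 camera calls.

## Working session

There is one attempt and no reset: what is moved stays moved. The work goes in short steps, Python scripts to look and compute and a tool call to move; the robot and the scene stay as the last step left them, time stands still between calls to the robot, and variables do not carry over. Pictures are saved under pics/ and viewed, at most 14 in all, crops included, and the job is handed in when it is done.

Besides the shell and the picture viewer there is one more tool, called after ">>>" by a JSON object that holds its "api" and its "payload". jog_arm: Moves the arm, as the interface text tells. Scaled input: -1 to 1 covers 1 m each way for a shift and 45 degrees each way for a turn. Its arguments: {"type":"object","properties":{"deltas":{"type":"string"},"squeeze":{"type":"number"}},"required":["deltas"]}

```bash
mkdir -p pics; cat > h.py <<'E'
import numpy as np, cv2
from bench import bot, eyes, finder
def grab(cam,name=None):
    im,d=eyes.grab_frame(cam)
    if name: cv2.imwrite(f'pics/{name}.png',im)
    return im,d
def world(cam,u,v,d):
    c=eyes.camera_info(cam);K=np.array(c['intrinsics']);R=np.array(c['R']);t=np.array(c['t']).ravel()
    p=np.linalg.inv(K)@np.vstack([u,v,np.ones_like(u)])*d
    return (R.T@(p-t[:,None])).T
def pegs(cam='top',im=None,d=None):
    if im is None: im,d=eyes.grab_frame(cam)
    hsv=cv2.cvtColor(im,cv2.COLOR_BGR2HSV)
    m=((hsv[...,0]<=22)&(hsv[...,1]>130)&(hsv[...,2]>90)).astype(np.uint8)
    n,l,s,c=cv2.connectedComponentsWithStats(m)
    out=[]
    for i in range(1,n):
        if s[i,4]<80: continue
        v,u=np.nonzero((l==i)&(d>0))
        if len(u)<50: continue
        P=world(cam,u.astype(float),v.astype(float),d[v,u]); z=np.percentile(P[:,2],80)
        Q=P[np.abs(P[:,2]-z)<6]
        (x,y),(w,h),a=cv2.minAreaRect(Q[:,:2].astype(np.float32))
        if w<h: w,h,a=h,w,a+90
        out.append(dict(px=tuple(c[i].round().astype(int)),n=int(s[i,4]),xy=(round(x),round(y)),z=round(z),wh=(round(w),round(h)),ang=round((a+90)%180-90),hue=int(np.median(hsv[v,u,0]))))
    return out
E
python3 - <<'E'
from h import *
s=bot.state();print(s)
im,d=grab('top','t0')
for p in pegs('top',im,d):print(p)
for l in ['peg1','tray_handle','tray_floor','crate','cup','tumbler']:
    print(l,[(np.round(a['at']).tolist(),round(a['conf'],2)) for a in finder.mark_of('top',l)])
im,d=grab('side','s0')
for l in ['tray_handle','tray_floor','crate']:
    print(l,[(np.round(a['at']).tolist(),round(a['conf'],2)) for a in finder.mark_of('side',l)])
print(eyes.camera_info('wrist'))
E
```

```text
{'time_s': 0.0, 'qpos': array([ 1.27606535,  0.32183006, -0.07007411,  1.45169539,  0.02260628,
        1.37079298, -0.05692872]), 'dq': array([-0.00129301, -0.00116006,  0.00044945,  0.00083213,  0.0012517 ,
       -0.00230626,  0.00035324]), 'effort': array([ 2.33634746e-04, -4.91279769e+01, -4.03612750e-01, -3.12521517e+01,
       -6.37101755e-02,  4.36884561e-02,  1.62156934e-04]), 'tool_pos': array([ 197.32288684, -618.6935251 ,  201.34664953]), 'tcp_rot': array([-3.13965674e+00,  1.08806888e-04,  3.08824564e-01]), 'ft_force': array([ 0.3240812 ,  0.21358793, -0.45513408]), 'wrist_torque': array([-0.02669598, -0.03211751, -0.0215965 ]), 'grip_force': 0.0, 'width': 1.0006712048954083}
{'px': (np.int64(438), np.int64(52)), 'n': 6730, 'xy': (1300, -498), 'z': -312, 'wh': (300, 299), 'ang': -90, 'hue': 13}
{'px': (np.int64(479), np.int64(173)), 'n': 316, 'xy': (767, -486), 'z': 20, 'wh': (113, 18), 'ang': 43, 'hue': 13}
{'px': (np.int64(513), np.int64(231)), 'n': 294, 'xy': (617, -570), 'z': 21, 'wh': (90, 24), 'ang': -58, 'hue': 1}
{'px': (np.int64(417), np.int64(243)), 'n': 290, '
[... 1434 characters left out ...]
handle [([587.0, -27.0, 42.0], 0.83)]
tray_floor [([696.0, -34.0, 8.0], 0.82), ([636.0, -33.0, 5.0], 0.31)]
crate [([638.0, -30.0, 3.0], 0.78), ([585.0, -311.0, 11.0], 0.42)]
{'intrinsics': array([[371.64829954,   0.        , 316.70092829],
       [  0.        , 371.64829954, 239.66206048],
       [  0.        ,   0.        ,   1.        ]]), 'T_tool_cam': array([[ 4.96523642e-04, -9.66469397e-01, -2.56781345e-01,
         6.99385884e+01],
       [ 9.99999712e-01,  6.27272818e-04, -4.27275907e-04,
         7.66158186e-01],
       [ 5.74021046e-04, -2.56781059e-01,  9.66469430e-01,
        -1.82892971e+02],
       [ 0.00000000e+00,  0.00000000e+00,  0.00000000e+00,
         1.00000000e+00]])}
```

View pics/t0.png

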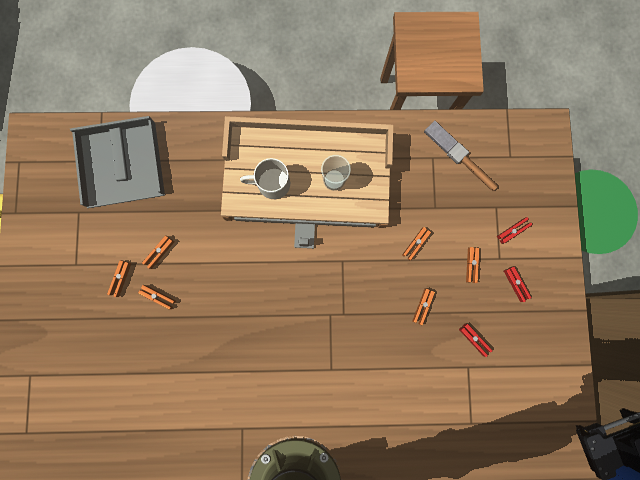

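View pics/s0.png

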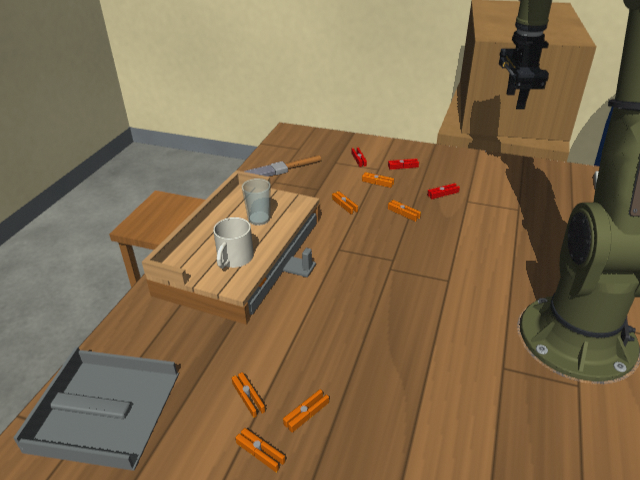

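Top view: six orange pegs (three on the right around px (417,243), (472,264), (423,306); three on the left around px (157,251), (118,277), (154,296)). There are three red look-alikes at the far right, and the handle is at px (306,236). I'll measure the crate yaw next.

```bash
python3 - <<'E'
from h import *
im,d=grab('top')
v,u=np.nonzero(d>0);P=world('top',u.astype(float),v.astype(float),d[v,u])
b=(P[:,0]>600)&(P[:,0]<950)&(abs(P[:,1]+30)<260)
Q=P[b&(P[:,2]>58)&(P[:,2]<70)]
# front edge line: min x per y bin
ys=np.arange(-220,160,10);e=[(y,np.percentile(Q[abs(Q[:,1]-y)<5,0],1)) for y in ys if (abs(Q[:,1]-y)<5).sum()>20]
e=np.array(e);k=np.polyfit(e[:,0],e[:,1],1);print('front',k,np.degrees(np.arctan(-k[0])),Q[:,1].min(),Q[:,1].max())
r=np.abs(np.polyval(k,e[:,0])-e[:,1]);print(r.round(1))
print(cv2.minAreaRect(P[b&(P[:,2]>58)&(P[:,2]<105)][:,:2].astype(np.float32)))
H=P[(P[:,0]>540)&(P[:,0]<630)&(abs(P[:,1]+28)<60)&(P[:,2]>52)&(P[:,2]<64)]
print('handle top',len(H),H.min(0),H.max(0),H.mean(0))
E
```

```text
front [5.87112516e-02 6.45206483e+02] -3.360049759390096 -242.5615700825009 173.3197826266927
[0.  0.4 0.1 0.2 0.1 0.5 0.9 0.5 1.1 0.3 0.5 0.1 0.4 0.7 0.8 0.3 0.  0.5
 0.4 0.  0.3 0.4 1.2 0.7 0.4 0.7 0.3 0.1 0.  0.7 0.7 0.6 0.5 0.3 0.  0.1
 0.2 0.5]
((761.716796875, -37.51405334472656), (410.80712890625, 240.6569061279297), 86.58457946777344)
handle top 66 [581.24519779 -39.08728787  52.68971764] [596.31981816 -16.96929976  63.73537266] [588.74264585 -27.99138361  59.27907664]
```

>>> {"api": "jog_arm", "payload": {"deltas": "0.0977 0.1477 0 0 0 -0.117 0.7;0.0977 0.1477 0 0 0 -0.117 0.7;0.0977 0.1477 0 0 0 -0.117 0.7;0.0977 0.1477 0 0 0 -0.117 0.7;0.0977 0.1477 0 0 0 -0.117 0.7", "squeeze": 25}}

```text
time_s: 1.02
tool_pos: [301.1, -465.1, 203.1]
tcp_rot: [-3.14, -0.003, 0.226]
ft_force: [0.6, 1.1, -0.7]
width: 0.739
grip_force: 0.0
```

>>> {"api": "jog_arm", "payload": {"deltas": "0.0977 0.1477 0 0 0 -0.117 0.7;0.0977 0.1477 0 0 0 -0.117 0.7;0.0977 0.1477 0 0 0 -0.117 0.7;0.0977 0.1477 0 0 0 -0.117 0.7;0.0977 0.1477 0 0 0 -0.117 0.7"}}

```text
time_s: 1.43
tool_pos: [397.6, -316.9, 203.1]
tcp_rot: [-3.14, -0.003, 0.135]
ft_force: [0.6, 0.6, -0.0]
width: 0.703
grip_force: 0.0
```

>>> {"api": "jog_arm", "payload": {"deltas": "0.0977 0.1477 0 0 0 -0.117 0.7;0.0977 0.1477 0 0 0 -0.117 0.7;0.0977 0.1477 0 0 0 -0.117 0.7;0.0977 0.1477 0 0 0 -0.117 0.7;0.0977 0.1477 0 0 0 -0.117 0.7"}}

```text
time_s: 1.85
tool_pos: [494.3, -168.5, 203.2]
tcp_rot: [-3.139, -0.003, 0.043]
ft_force: [0.2, 1.4, 0.6]
width: 0.702
grip_force: 0.0
```

>>> {"api": "jog_arm", "payload": {"deltas": "0.0977 0.1477 0 0 0 -0.117 0.7;0.0977 0.1477 0 0 0 -0.117 0.7;0.0977 0.1477 0 0 0 -0.117 0.7;0.0977 0.1477 0 0 0 -0.117 0.7;0.0977 0.1477 0 0 0 -0.117 0.7"}}

```text
time_s: 2.27
tool_pos: [590.8, -20.4, 202.8]
tcp_rot: [-3.136, -0.002, -0.05]
ft_force: [-0.4, 0.2, -0.5]
width: 0.702
grip_force: 0.0
```

>>> {"api": "jog_arm", "payload": {"deltas": "-0.0028 -0.0075 -0.06 0 0 -0.011 0.7;-0.0028 -0.0075 -0.12 0 0 -0.011 0.7;-0.0028 -0.0075 -0.14 0 0 -0.011 0.7;-0.0028 -0.0075 -0.155 0 0 -0.011 0.7;-0.0028 -0.0075 -0.155 0 0 -0.011 0.7"}}

```text
time_s: 2.68
tool_pos: [579.7, -36.7, 40.5]
tcp_rot: [-3.141, 0.013, -0.068]
ft_force: [-0.9, -0.8, -0.8]
width: 0.7
grip_force: 0.0
```

>>> {"api": "jog_arm", "payload": {"deltas": "0 0 -0.003 0 0 0 0;0 0 -0.003 0 0 0 0;0 0 -0.003 0 0 0 0;0 0 -0.003 0 0 0 0;0 0 -0.003 0 0 0 0"}}

```text
time_s: 3.1
tool_pos: [587.0, -36.1, 46.5]
tcp_rot: [3.141, -0.003, -0.067]
ft_force: [1.0, 0.0, 0.5]
width: 0.406
grip_force: 0.0
```

>>> {"api": "jog_arm", "payload": {"deltas": "0.0022 0.008 -0.002 0 0 0.01 0.5;0.0022 0.008 -0.002 0 0 0.01 0.5;0.0022 0.008 -0.002 0 0 0.01 0.2;0.0022 0.008 -0.002 0 0 0.01 0;0.0022 0.008 -0.002 0 0 0.01 0"}}

```text
time_s: 3.52
tool_pos: [587.7, -28.0, 42.4]
tcp_rot: [3.141, 0.0, -0.059]
ft_force: [0.8, -0.7, -0.3]
width: 0.352
grip_force: 0.0
```

>>> {"api": "jog_arm", "payload": {"deltas": "0 0 0 0 0 0 0;0 0 0 0 0 0 0;0 0 0 0 0 0 0;0 0 0 0 0 0 0;0 0 0 0 0 0 0"}}

```text
time_s: 3.93
tool_pos: [587.7, -28.0, 42.5]
tcp_rot: [3.142, 0.0, -0.06]
ft_force: [-0.6, 0.5, 0.9]
width: 0.032
grip_force: 0.0
```

```bash
python3 - <<'E'
from h import *
a,_=grab('side');b,_=grab('wrist')
print(bot.state()['width'],bot.state()['grip_force'])
cv2.imwrite('pics/c1.png',np.hstack([cv2.resize(a[150:350,180:380],(400,400)),cv2.resize(b,(400,300))[:, :] if False else cv2.copyMakeBorder(cv2.resize(b,(400,300)),0,100,0,0,0)]))
print(finder.mark_of('side','tray_handle')[:2])
E
```

```text
0.0115899648115515 0.0
[{'at': [583.9, -29.2, 45.3], 'conf': 0.59}]
```

View pics/c1.png

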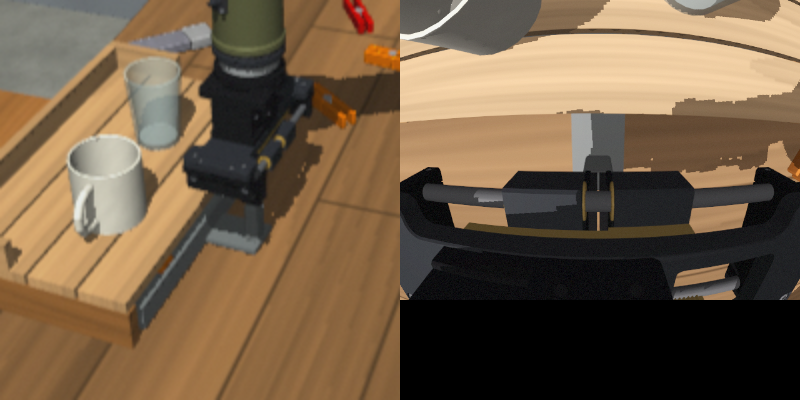

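```bash
python3 - <<'E'
from h import *
b,d=grab('wrist');cv2.imwrite('pics/c2.png',cv2.resize(b[150:400,200:440],(768,800))[:600])
print(eyes.camera_info('top'))
E
```

```text
{'intrinsics': array([[434.4309041 ,   0.        , 321.4974203 ],
       [  0.        , 434.4309041 , 241.62431894],
       [  0.        ,   0.        ,   1.        ]]), 'R': array([[-0.01470316, -0.99976571,  0.01588534],
       [-0.99233319,  0.0126404 , -0.12294334],
       [ 0.12271373, -0.0175712 , -0.99228655]]), 't': array([ -64.25155556,  590.12684823, 1046.04732597])}
```

View pics/c2.png

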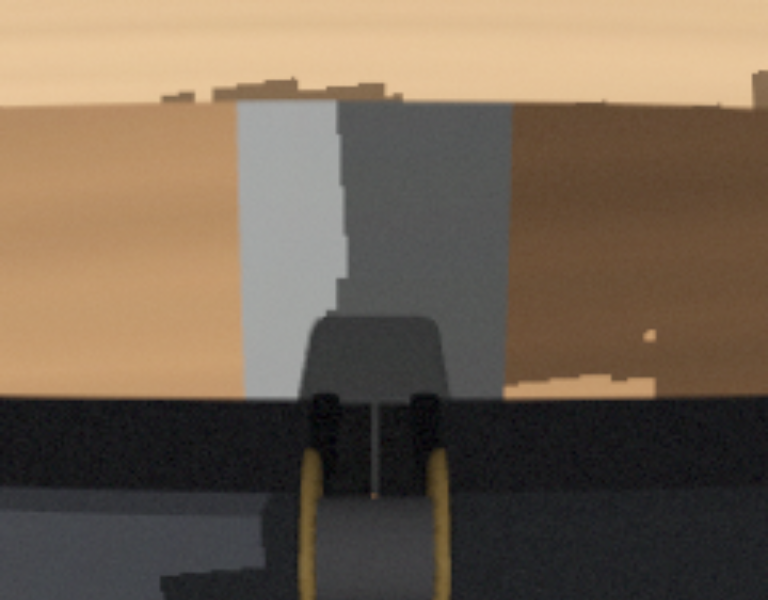

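```bash
python3 - <<'E'
from h import *
from scipy.spatial.transform import Rotation as Ro
s=bot.state();b,d=grab('wrist');c=eyes.camera_info('wrist');K=c['intrinsics'];T=c['T_tool_cam']
R=Ro.from_euler('xyz',s['tcp_rot']).as_matrix()
def W(u,v):
    x=(u-K[0,2])/K[0,0];y=(v-K[1,2])/K[0,0];th=np.hypot(x,y);k=np.tan(th)/max(th,1e-9)
    p=np.array([x*k,y*k,1])*d[v,u]
    return (R@(T[:3,:3]@p+T[:3,3])+s['tool_pos']).round(1)
for X,Y in [(375,325),(320,325),(430,325),(375,350),(375,385),(310,385),(440,385),(280,350),(250,300),(490,300),(375,460),(375,550),(410,460),(320,410)]:
    u,v=200+round(X/3.2),150+round(Y/3.2);print(X,Y,d[v,u].round(),W(u,v))
print(s['width'],s['tool_pos'])
E
```

```text
375 325 212.0 [596.6 -29.4  22.4]
320 325 212.0 [597.1 -19.6  22. ]
430 325 214.0 [595.3 -39.1  20.1]
375 350 199.0 [596.7 -29.4  35.7]
375 385 183.0 [596.4 -29.3  52.3]
310 385 184.0 [596.6 -19.4  51.5]
440 385 186.0 [594.9 -39.8  49.9]
280 350 226.0 [589.5 -11.2  10.1]
250 300 222.0 [599.6  -6.1  11.1]
490 300 222.0 [597.  -51.   11.4]
375 460 154.0 [596.4 -29.3  82.5]
375 550 82.0 [619.1 -30.6 151.3]
410 460 150.0 [597.7 -33.9  85.9]
320 410 165.0 [599.5 -21.9  70.6]
0.007304698546660009 [587.73548246 -28.00981759  42.49216322]
```

>>> {"api": "jog_arm", "payload": {"deltas": "0 0 0 0 0 0 0.7;0 0 0 0 0 0 0.7;0 0 0 0 0 0 0.7;0 0 0.03 0 0 0 0.7;0 0 0.06 0 0 0 0.7"}}

```text
time_s: 4.6
tool_pos: [585.7, -27.9, 101.2]
tcp_rot: [-3.141, 0.005, -0.059]
ft_force: [0.4, 0.9, 0.2]
width: 0.299
grip_force: 0.0
```

>>> {"api": "jog_arm", "payload": {"deltas": "0 0 0.04 0 0 0 0.7;-0.04 0 0.06 0 0 0 0.7;-0.08 0 0.06 0 0 0 0.7;-0.08 0 0.06 0 0 0 0.7;-0.08 0 0.06 0 0 0 0.7"}}

```text
time_s: 5.02
tool_pos: [505.8, -28.5, 162.8]
tcp_rot: [3.139, -0.0, -0.06]
ft_force: [1.3, -0.1, 0.1]
width: 0.658
grip_force: 0.0
```

```bash
python3 - <<'E'
from h import *
a,_=grab('side');b,_=grab('wrist');t,_=grab('top')
cv2.imwrite('pics/c3.png',np.hstack([cv2.resize(a[180:330,230:380],(400,400)),cv2.resize(b[100:420,160:480],(400,400))]))
E
```

```text
(no output)
```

View pics/c3.png

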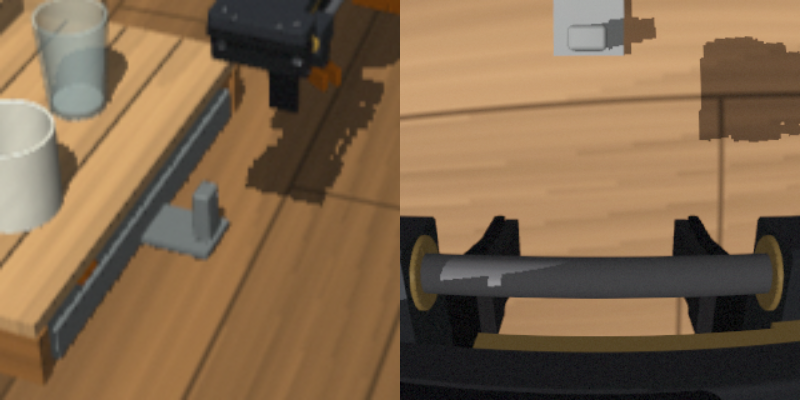

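```bash
cat >> h.py <<'E'
from scipy.spatial.transform import Rotation as Ro
def wristcloud():
    s=bot.state();b,d=eyes.grab_frame('wrist');c=eyes.camera_info('wrist');K=c['intrinsics'];T=c['T_tool_cam']
    R=Ro.from_euler('xyz',s['tcp_rot']).as_matrix()
    v,u=np.mgrid[0:480,0:640];x=(u-K[0,2])/K[0,0];y=(v-K[1,2])/K[0,0];th=np.hypot(x,y)+1e-9;k=np.tan(np.minimum(th,1.4))/th
    p=np.stack([x*k*d,y*k*d,d],-1)
    return b,d,p@(R@T[:3,:3]).T+R@T[:3,3]+s['tool_pos']
E
python3 - <<'E'
from h import *
s=bot.state();print(s['tool_pos'])
b,d,P=wristcloud();P=P[d>0]
def hp(P):
    H=P[(P[:,0]>540)&(P[:,0]<628)&(abs(P[:,1]+28)<60)&(P[:,2]>50)&(P[:,2]<66)];return len(H),H.min(0),H.max(0),np.median(H,0)
print(hp(P))
im,d=grab('top');v,u=np.nonzero(d>0);print(hp(world('top',u.astype(float),v.astype(float),d[v,u])))
print(finder.mark_of('wrist','tray_handle'))
E
```

```text
[508.69583808 -28.06881314 162.69080442]
(647, array([580.22386174, -40.77458875,  56.67009715]), array([596.90911487, -16.53557203,  62.85483696]), array([588.53185492, -28.67578485,  60.21158795]))Traceback (most recent call last):
  File "<stdin>", line 7, in <module>
  File "<stdin>", line 5, in hp
    return umr_minimum(a, axis, None, out, keepdims, initial, where)
ValueError: zero-size array to reduction operation minimum which has no identity
```

>>> {"api": "jog_arm", "payload": {"deltas": "0.04 0 0 0 0 0 0.6;0.08 0 0 0 0 0 0.6;0.08 0 0 0 0 0 0.6;0.08 0 -0.04 0 0 0 0.6;0.08 0 -0.08 0 0 0 0.6"}}

```text
time_s: 5.68
tool_pos: [591.2, -27.2, 82.4]
tcp_rot: [-3.139, -0.004, -0.059]
ft_force: [0.6, -0.2, -1.6]
width: 0.601
grip_force: 0.0
```

>>> {"api": "jog_arm", "payload": {"deltas": "0 0 -0.015 0 0 0 0.6;0 0 -0.03 0 0 0 0.6;0 0 -0.038 0 0 0 0.6;0 0 -0.038 0 0 0 0.6;0 0 -0.038 0 0 0 0.6"}}

```text
time_s: 6.1
tool_pos: [588.2, -27.7, 44.4]
tcp_rot: [-3.141, 0.0, -0.06]
ft_force: [-0.1, 0.6, 0.9]
width: 0.597
grip_force: 0.0
```

```bash
python3 - <<'E'
from h import *
s=bot.state();print(s['tool_pos'],s['width'])
a,_=grab('side');b,d,P=wristcloud()
cv2.imwrite('pics/c4.png',np.hstack([cv2.resize(a[180:330,230:380],(400,400)),cv2.resize(b[130:380,200:440],(400,400))]))
E
```

```text
[588.15008604 -27.71912834  44.38167079] 0.5965428119815254
```

View pics/c4.png

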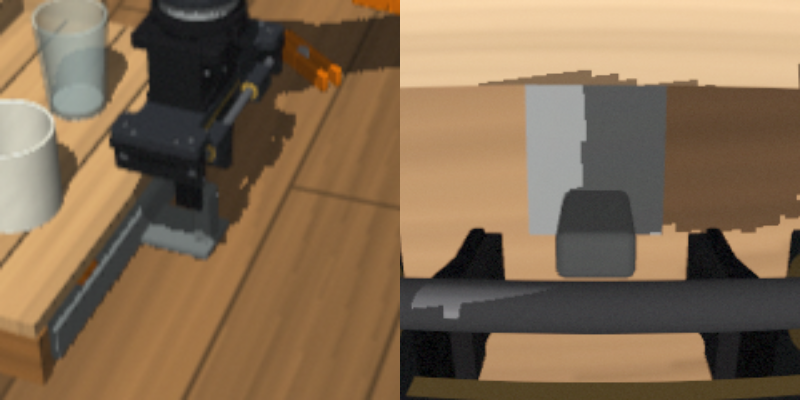

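```bash
python3 - <<'E'
from h import *
b,d,P=wristcloud();g=b.mean(2)
for X,Y in [(480,240),(490,250),(490,270),(700,240),(715,260),(480,345),(720,350),(470,370),(700,300)]:
    u=200+round((X-400)*240/400);v=130+round(Y*250/400);print(X,Y,d[v,u].round(),P[v,u].round(1),g[v,u])
E
```

```text
480 240 165.0 [601.    1.7  74.2] 22.0
490 250 160.0 [599.9  -1.7  79.1] 18.333333333333332
490 270 151.0 [598.1  -3.1  89.2] 16.0
700 240 165.0 [597.3 -57.6  73.5] 16.0
715 260 153.0 [596.6 -59.4  86.1] 26.333333333333332
480 345 135.0 [586.7  -2.3 108. ] 20.666666666666668
720 350 127.0 [587.1 -55.3 116. ] 35.666666666666664
470 370 127.0 [585.7  -1.4 116.9] 27.333333333333332
700 300 83.0 [619.4 -44.9 153.1] 65.66666666666667
```

```bash
python3 - <<'E'
from h import *
s=bot.state();b,d,P=wristcloud();g=b.max(2)
for lo,hi in [(-12,20),(-80,-45)]:
    m=(g<60)&(d>0)&(P[...,1]>lo)&(P[...,1]<hi)&(P[...,0]>560)&(P[...,0]<625)&(P[...,2]>15)&(P[...,2]<110)
    Q=P[m];Q=Q[np.argsort(Q[:,2])];print(len(Q),Q[:6].round(1).tolist(),Q[:60].min(0),Q[:60].max(0))
im,d2=grab('side');v,u=np.nonzero((d2>0)&(im.max(2)<60));W=world('side',u.astype(float),v.astype(float),d2[v,u])
m=(abs(W[:,0]-588)<40)&(abs(W[:,1]+28)<60)&(W[:,2]>12)&(W[:,2]<110);Q=W[m];Q=Q[np.argsort(Q[:,2])];print(Q[:8].round(1).tolist())
print(s['tool_pos'])
E
```

```text
931 [[601.5, 2.6, 66.1], [599.9, -0.6, 66.3], [601.8, 2.9, 67.0], [601.9, 3.8, 67.1], [601.9, 4.8, 67.1], [601.9, 3.3, 67.2]] [586.07518866  -3.12328644  66.1147338 ] [602.4192945    5.40637521  70.81007522]
961 [[597.8, -63.1, 66.8], [598.1, -61.6, 67.2], [595.6, -55.3, 67.5], [595.1, -55.3, 67.5], [598.1, -63.9, 67.6], [597.1, -56.3, 67.7]] [585.43923371 -63.90270734  66.79889044] [598.6840343  -54.44863471  69.90015068]
[[584.2, -47.3, 12.0], [582.0, -48.0, 12.0], [616.7, -40.7, 12.1], [627.4, -29.4, 12.2], [626.9, -41.1, 12.2], [617.0, -28.2, 12.7], [616.7, -47.5, 12.8], [581.6, -26.0, 14.5]]
[588.97853932 -27.91914263  45.87475251]
```

>>> {"api": "jog_arm", "payload": {"deltas": "0 0 -0.01 0 0 0 0.6;0 0 -0.02 0 0 0 0.6;0 0 -0.02 0 0 0 0.6"}}

```text
time_s: 6.6
tool_pos: [585.7, -28.2, 21.9]
tcp_rot: [3.141, 0.004, -0.06]
ft_force: [-0.2, 1.3, 0.9]
width: 0.599
grip_force: 0.0
```

>>> {"api": "jog_arm", "payload": {"deltas": "0 0 -0.007 0 0 0 0.6;0 0 -0.014 0 0 0 0.6;0 0 -0.017 0 0 0 0.6;0 0 -0.017 0 0 0 0.3;0 0 -0.017 0 0 0 0"}}

```text
time_s: 7.02
tool_pos: [587.6, -27.9, 7.2]
tcp_rot: [-3.141, 0.001, -0.06]
ft_force: [0.5, -0.1, 0.7]
width: 0.518
grip_force: 0.0
```

>>> {"api": "jog_arm", "payload": {"deltas": "0 0 0 0 0 0 0;0 0 0 0 0 0 0;0 0 0 0 0 0 0;0 0 0 0 0 0 0;0 0 0 0 0 0 0"}}

```text
time_s: 7.43
tool_pos: [588.0, -27.9, 7.8]
tcp_rot: [3.142, -0.001, -0.06]
ft_force: [0.0, 0.8, 1.4]
width: 0.273
grip_force: 25.0
```

>>> {"api": "jog_arm", "payload": {"deltas": "0 0 0 0 0 0 0;0 0 0 0 0 0 0;0 0 0 0 0 0 0"}}

```text
time_s: 7.68
tool_pos: [588.0, -27.9, 7.8]
tcp_rot: [3.142, -0.001, -0.06]
ft_force: [-0.5, 0.5, 2.7]
width: 0.274
grip_force: 25.0
```

>>> {"api": "jog_arm", "payload": {"deltas": "-0.02 0.0012 0 0 0 0 0;-0.04 0.0024 0 0 0 0 0;-0.06 0.0036 0 0 0 0 0;-0.08 0.0048 0 0 0 0 0;-0.1 0.006 0 0 0 0 0"}}

```text
time_s: 8.1
tool_pos: [488.2, -21.8, 7.8]
tcp_rot: [-3.141, -0.003, -0.06]
ft_force: [3.2, 1.1, 2.8]
width: 0.271
grip_force: 25.0
```

>>> {"api": "jog_arm", "payload": {"deltas": "-0.015 0.0009 0 0 0 0 0;-0.03 0.0018 0 0 0 0 0;-0.04 0.0024 0 0 0 0 0;-0.047 0.0028 0 0 0 0 0;-0.051 0.003 0 0 0 0 0"}}

```text
time_s: 8.52
tool_pos: [438.3, -18.8, 7.9]
tcp_rot: [-3.141, -0.005, -0.059]
ft_force: [12.6, 0.7, -14.3]
width: 0.272
grip_force: 25.0
```

>>> {"api": "jog_arm", "payload": {"deltas": "0 0 0 0 0 0 0;0 0 0 0 0 0 0"}}

```text
time_s: 8.68
tool_pos: [438.3, -18.8, 7.8]
tcp_rot: [-3.141, -0.003, -0.059]
ft_force: [4.2, 0.9, -1.7]
width: 0.274
grip_force: 25.0
```

>>> {"api": "jog_arm", "payload": {"deltas": "0.0005 0 0 0 0 0 0.6;0.0005 0 0 0 0 0 0.6;0.0005 0 0 0 0 0 0.6;0.0005 0 0 0 0 0 0.6;0.0005 0 0 0 0 0 0.6"}}

```text
time_s: 9.1
tool_pos: [436.8, -19.1, 7.2]
tcp_rot: [3.141, 0.001, -0.06]
ft_force: [-0.7, 0.0, 0.4]
width: 0.549
grip_force: 0.0
```

>>> {"api": "jog_arm", "payload": {"deltas": "0 0 0.02 0 0 0 0.6;0 0 0.06 0 0 0 0.6;0 0 0.1 0 0 0 0.6;0 0 0.12 0 0 0 0.6;0 0 0.12 0 0 0 0.6"}}

```text
time_s: 9.52
tool_pos: [440.8, -19.3, 132.4]
tcp_rot: [3.14, -0.009, -0.06]
ft_force: [0.8, 0.3, -0.4]
width: 0.598
grip_force: 0.0
```

>>> {"api": "jog_arm", "payload": {"deltas": "0 -0.17 0 0 0 0 0.6;0 -0.17 0 0 0 0 0.6;0 -0.17 0 0 0 0 0.6;0 -0.17 0 0 0 0 0.6;0 -0.17 0 0 0 0 0.6"}}

```text
time_s: 9.93
tool_pos: [435.0, -197.5, 126.3]
tcp_rot: [3.139, 0.002, -0.07]
ft_force: [-0.3, -0.4, -0.6]
width: 0.601
grip_force: 0.0
```

```bash
python3 - <<'E'
from h import *
s=bot.state();print(s['tool_pos'],s['tcp_rot'],s['width'],s['time_s'])
im,d=grab('top','t1')
for p in pegs('top',im,d):
    if p['z']>0: print(p)
v,u=np.nonzero(d>0);P=world('top',u.astype(float),v.astype(float),d[v,u])
H=P[(P[:,0]>410)&(P[:,0]<470)&(abs(P[:,1]+18)<40)&(P[:,2]>52)&(P[:,2]<64)];print('handle',len(H),np.median(H,0) if len(H) else 0)
B=P[(P[:,0]>470)&(P[:,0]<625)&(abs(P[:,1]+25)<230)&(P[:,2]>31)&(P[:,2]<44)];print(cv2.minAreaRect(B[:,:2].astype(np.float32)))
E
```

```text
[ 434.99373363 -197.47148187  126.34737219] [ 3.13885088e+00  1.55863772e-03 -7.00113965e-02] 0.600848184440069 9.9333
{'px': (np.int64(479), np.int64(173)), 'n': 317, 'xy': (768, -487), 'z': 20, 'wh': (113, 18), 'ang': 43, 'hue': 13}
{'px': (np.int64(513), np.int64(231)), 'n': 300, 'xy': (617, -570), 'z': 20, 'wh': (92, 24), 'ang': -58, 'hue': 1}
{'px': (np.int64(417), np.int64(243)), 'n': 297, 'xy': (585, -315), 'z': 21, 'wh': (90, 24), 'ang': -38, 'hue': 12}
{'px': (np.int64(157), np.int64(251)), 'n': 271, 'xy': (572, 341), 'z': 22, 'wh': (89, 25), 'ang': -38, 'hue': 12}
{'px': (np.int64(261), np.int64(255)), 'n': 119, 'xy': (555, 79), 'z': 30, 'wh': (88, 9), 'ang': -2, 'hue': 12}
{'px': (np.int64(267), np.int64(255)), 'n': 117, 'xy': (555, 65), 'z': 30, 'wh': (88, 8), 'ang': 0, 'hue': 12}
{'px': (np.int64(473), np.int64(261)), 'n': 280, 'xy': (529, -456), 'z': 21, 'wh': (90, 26), 'ang': -7, 'hue': 12}
{'px': (np.int64(118), np.int64(277)), 'n': 267, 'xy': (507, 436), 'z': 22, 'wh': (89, 25), 'ang': -17, 'hue': 12}
{'px': (np.int64(515), np.int64(284)), 'n': 103, 'xy': (475, -561), 'z': 21, 'wh': (87, 9), 'ang': 25, 'hue': 2}
{'px': (np.int64(155), np.int64(296)), 'n': 278, 'xy': (459, 341), 'z': 22, 'wh': (90, 25), 'ang': 62, 'hue': 12}
{'px': (np.int64(474), np.int64(338)), 'n': 307, 'xy': (341, -453), 'z': 21, 'wh': (90, 25), 'ang': 40, 'hue': 1}
handle 57 [438.99458506 -20.58210202  59.57340883]
((547.72802734375, -24.783248901367188), (356.16802978515625, 114.32903289794922), 86.5996322631836)
```

View pics/t1.png

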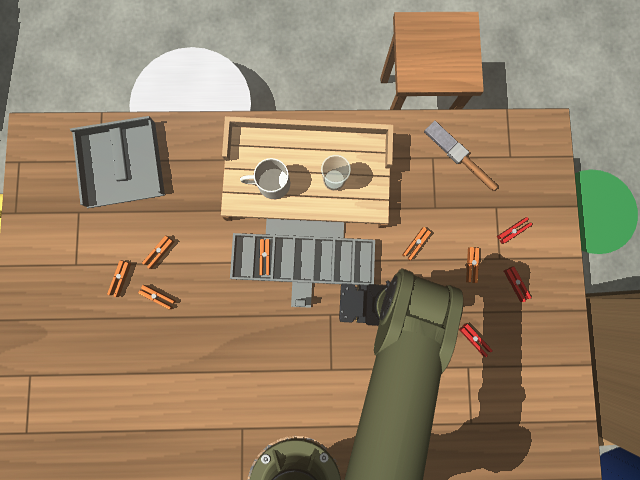

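>>> {"api": "jog_arm", "payload": {"deltas": "-0.012 -0.137 -0.03 0 0 -0.436 0.6;-0.012 -0.137 -0.03 0 0 -0.436 0.6;-0.012 -0.137 -0.03 0 0 -0.436 0.6;-0.012 -0.137 -0.03 0 0 -0.436 0.6;-0.012 -0.137 -0.03 0 0 -0.436 0.6"}}

```text
time_s: 10.4
tool_pos: [422.7, -329.0, 95.3]
tcp_rot: [3.141, 0.003, -0.407]
ft_force: [-0.4, 0.5, -0.1]
width: 0.602
grip_force: 0.0
```

>>> {"api": "jog_arm", "payload": {"deltas": "0 0 0 0 0 0 0.6;0 0 0 0 0 0 0.6"}}

```text
time_s: 10.57
tool_pos: [425.9, -323.5, 97.1]
tcp_rot: [-3.14, 0.001, -0.399]
ft_force: [0.7, -0.1, -0.4]
width: 0.599
grip_force: 0.0
```

```bash
cat >> h.py <<'E'
def wpegs():
    s=bot.state();b,d,P=wristcloud()
    hsv=cv2.cvtColor(b,cv2.COLOR_BGR2HSV)
    m=((hsv[...,0]>=6)&(hsv[...,0]<=18)&(hsv[...,1]>195)&(hsv[...,2]>60)&(d>0)&(P[...,2]>-5)&(P[...,2]<45)).astype(np.uint8)
    m=cv2.morphologyEx(m,cv2.MORPH_CLOSE,np.ones((5,5)))
    n,l,st,c=cv2.connectedComponentsWithStats(m)
    print('tcp',s['tool_pos'].round(1),'yaw',np.degrees(s['tcp_rot'][2]).round(1),'t',round(s['time_s'],1),'w',round(s['width'],3))
    for i in range(1,n):
        if st[i,4]<150: continue
        Q=P[(l==i)&(d>0)];z=np.percentile(Q[:,2],85);Q=Q[abs(Q[:,2]-z)<6]
        (x,y),(w,h),a=cv2.minAreaRect(Q[:,:2].astype(np.float32))
        if w<h:w,h,a=h,w,a+90
        print('W',c[i].round(),'xy',round(x,1),round(y,1),'z',round(z),'wh',round(w),round(h),'ang',round((a+90)%180-90,1))
E
python3 - <<'E'
from h import *
wpegs()
E
```

```text
tcp [ 425.9 -323.5   97.1] yaw -22.9 t 10.6 w 0.599
W [238.  54.] xy 576.1 -325.3 z 17 wh 84 2 ang -37.6
W [210.  74.] xy 569.9 -299.9 z 17 wh 44 1 ang -38.3
```

```bash
sed -i 's/>195)&(hsv\[...,2\]>60)/>120)\&(hsv[...,2]>50)/; s/(P\[...,2\]>-5)/(P[...,2]>10)/' h.py
python3 - <<'E'
from h import *
wpegs()
b,_=grab('wrist','w1')
E
```

```text
tcp [ 426.1 -323.5   97.4] yaw -22.8 t 10.6 w 0.603
W [99. 33.] xy 647.5 -236.7 z 40 wh 50 17 ang -22.4
W [223.  50.] xy 582.1 -315.4 z 21 wh 86 25 ang -38.0
W [432.  50.] xy 524.8 -457.6 z 21 wh 86 25 ang -6.6
W [322. 233.] xy 424.1 -327.6 z 21 wh 90 24 ang -23.2
```

View pics/w1.png

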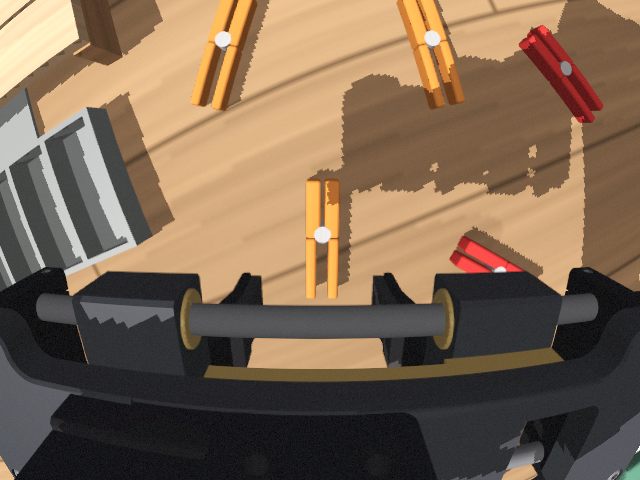

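>>> {"api": "jog_arm", "payload": {"deltas": "-0.002 -0.004 -0.03 0 0 0 0.6;-0.002 -0.004 -0.06 0 0 0 0.6;-0.002 -0.004 -0.075 0 0 0 0.6;-0.002 -0.004 -0.085 0 0 0 0.6;-0.002 -0.004 -0.095 0 0 0 0.6"}}

```text
time_s: 11.13
tool_pos: [423.8, -329.2, 2.1]
tcp_rot: [-3.142, -0.0, -0.4]
ft_force: [-0.0, -0.5, 0.9]
width: 0.6
grip_force: 0.0
```

>>> {"api": "jog_arm", "payload": {"deltas": "0 0 -0.007 0 0 0 0.6;0 0 -0.014 0 0 0 0.6;0 0 -0.014 0 0 0 0.4;0 0 -0.014 0 0 0 0;0 0 -0.014 0 0 0 0"}}

```text
time_s: 11.55
tool_pos: [423.8, -330.4, -10.8]
tcp_rot: [3.141, -0.001, -0.402]
ft_force: [0.1, -1.1, -0.7]
width: 0.453
grip_force: 0.0
```

>>> {"api": "jog_arm", "payload": {"deltas": "0 0 0 0 0 0 0;0 0 0 0 0 0 0;0 0 0 0 0 0 0;0 0 0 0 0 0 0"}}

```text
time_s: 11.88
tool_pos: [423.6, -330.2, -11.0]
tcp_rot: [3.141, -0.001, -0.402]
ft_force: [-0.1, -0.4, 1.7]
width: 0.273
grip_force: 25.0
```

>>> {"api": "jog_arm", "payload": {"deltas": "0 0 0.03 0 0 0 0;0 0 0.06 0 0 0 0;0 0 0.08 0 0 0 0;0 0 0.08 0 0 0 0;0 0 0.08 0 0 0 0"}}

```text
time_s: 12.3
tool_pos: [424.0, -330.7, 69.7]
tcp_rot: [3.14, -0.003, -0.402]
ft_force: [-0.8, -0.1, -0.8]
width: 0.272
grip_force: 25.0
```

>>> {"api": "jog_arm", "payload": {"deltas": "0.0229 0.0311 0 0 0 0.087 0;0.0458 0.0623 0 0 0 0.174 0;0.0686 0.0934 0 0 0 0.262 0;0.0915 0.1246 0 0 0 0.349 0;0.1144 0.1557 0 0 0 0.436 0"}}

```text
time_s: 12.72
tool_pos: [537.2, -172.5, 66.8]
tcp_rot: [-3.141, 0.003, -0.056]
ft_force: [0.1, 0.1, 0.3]
width: 0.269
grip_force: 25.0
```

>>> {"api": "jog_arm", "payload": {"deltas": "0 0 0 0 0 0 0;0 0 0 0 0 0 0;0 0 0 0 0 0 0"}}

```text
time_s: 12.97
tool_pos: [536.3, -174.5, 66.9]
tcp_rot: [-3.141, 0.003, -0.06]
ft_force: [-0.3, -0.5, -0.6]
width: 0.268
grip_force: 25.0
```

```bash
python3 - <<'E'
from h import *
wpegs()
E
```

```text
tcp [ 536.3 -174.5   66.9] yaw -3.4 t 13.0 w 0.268
W [393. 103.] xy 627.4 -227.8 z 40 wh 17 3 ang 74.6
W [514. 173.] xy 584.1 -316.1 z 21 wh 90 25 ang -38.3
W [631. 248.] xy 527.3 -452.9 z 20 wh 90 25 ang -0.0
W [ 12. 237.] xy 561.9 70.1 z 29 wh 75 25 ang -3.1
```

>>> {"api": "jog_arm", "payload": {"deltas": "0.002 0 -0.02 0 0 0 0;0.002 0 -0.04 0 0 0 0;0.002 0 -0.05 0 0 0 0;0.002 0 -0.05 0 0 0 0;0.002 0 -0.05 0 0 0 0"}}

```text
time_s: 13.43
tool_pos: [538.6, -175.2, 18.0]
tcp_rot: [-3.141, 0.002, -0.061]
ft_force: [-0.1, -0.1, -0.4]
width: 0.273
grip_force: 25.0
```

>>> {"api": "jog_arm", "payload": {"deltas": "0 0 0 0 0 0 0.6;0 0 0 0 0 0 0.6;0 0 0 0 0 0 0.6;0 0 0 0 0 0 0.6;0 0 0.02 0 0 0 0.6"}}

```text
time_s: 13.85
tool_pos: [536.8, -173.5, 35.7]
tcp_rot: [-3.14, 0.006, -0.059]
ft_force: [-0.6, -0.4, 0.1]
width: 0.551
grip_force: 0.0
```

>>> {"api": "jog_arm", "payload": {"deltas": "0 -0.05 0.04 0 0 0 0.6;0.01 -0.1 0.06 0 0 -0.2 0.6;0.01 -0.14 0.06 0 0 -0.35 0.6;0.01 -0.14 0.06 0 0 -0.5 0.6;0.01 -0.14 0.06 0 0 -0.5 0.6"}}

```text
time_s: 14.27
tool_pos: [548.8, -324.7, 100.8]
tcp_rot: [3.136, -0.006, -0.468]
ft_force: [-0.4, 0.0, -0.5]
width: 0.598
grip_force: 0.0
```

```bash
python3 - <<'E'
from h import *
wpegs()
for p in pegs():
    if p['z']>0 and p['hue']>5: print(p)
E
```

```text
tcp [ 548.8 -324.7  100.8] yaw -26.8 t 14.3 w 0.598
W [119. 105.] xy 719.2 -241.7 z 40 wh 186 6 ang -4.9
W [479. 184.] xy 527.6 -457.5 z 21 wh 90 25 ang -6.3
W [285. 195.] xy 584.0 -316.7 z 21 wh 91 25 ang -38.4
{'px': (np.int64(479), np.int64(173)), 'n': 315, 'xy': (767, -486), 'z': 20, 'wh': (114, 18), 'ang': 44, 'hue': 13}
{'px': (np.int64(157), np.int64(251)), 'n': 270, 'xy': (571, 342), 'z': 22, 'wh': (89, 25), 'ang': -39, 'hue': 12}
{'px': (np.int64(261), np.int64(255)), 'n': 120, 'xy': (555, 79), 'z': 29, 'wh': (88, 9), 'ang': -2, 'hue': 12}
{'px': (np.int64(267), np.int64(255)), 'n': 117, 'xy': (555, 65), 'z': 30, 'wh': (88, 8), 'ang': 0, 'hue': 12}
{'px': (np.int64(359), np.int64(260)), 'n': 133, 'xy': (542, -168), 'z': 29, 'wh': (88, 10), 'ang': -3, 'hue': 12}
{'px': (np.int64(365), np.int64(260)), 'n': 124, 'xy': (540, -182), 'z': 29, 'wh': (86, 8), 'ang': -2, 'hue': 12}
{'px': (np.int64(118), np.int64(277)), 'n': 267, 'xy': (507, 436), 'z': 22, 'wh': (89, 25), 'ang': -17, 'hue': 12}
{'px': (np.int64(154), np.int64(296)), 'n': 277, 'xy': (459, 340), 'z': 21, 'wh': (89, 24), 'ang': 63, 'hue': 12}
```

>>> {"api": "jog_arm", "payload": {"deltas": "0.0357 -0.002 0 0 0 -0.278 0.6;0.0357 -0.002 -0.02 0 0 -0.278 0.6;0.0357 -0.002 -0.05 0 0 -0.278 0.6;0.0357 -0.002 -0.08 0 0 -0.278 0.6;0.0357 -0.002 -0.09 0 0 -0.278 0.6"}}

```text
time_s: 14.78
tool_pos: [582.6, -311.9, 3.4]
tcp_rot: [3.141, 0.009, -0.666]
ft_force: [-1.2, 0.4, -1.2]
width: 0.601
grip_force: 0.0
```

>>> {"api": "jog_arm", "payload": {"deltas": "0 0 -0.007 0 0 0 0.6;0 0 -0.014 0 0 0 0.6;0 0 -0.017 0 0 0 0.4;0 0 -0.017 0 0 0 0;0 0 -0.017 0 0 0 0"}}

```text
time_s: 15.2
tool_pos: [586.2, -316.7, -7.1]
tcp_rot: [-3.141, -0.002, -0.67]
ft_force: [1.5, 0.0, -1.1]
width: 0.454
grip_force: 0.0
```

>>> {"api": "jog_arm", "payload": {"deltas": "0 0 0 0 0 0 0;0 0 0 0 0 0 0;0 0 0 0 0 0 0;0 0 0 0 0 0 0"}}

```text
time_s: 15.53
tool_pos: [585.9, -316.7, -7.5]
tcp_rot: [-3.142, -0.001, -0.671]
ft_force: [0.2, -0.4, 3.0]
width: 0.266
grip_force: 25.0
```

>>> {"api": "jog_arm", "payload": {"deltas": "0 0 0.03 0 0 0 0;0 0 0.06 0 0 0 0;0 0 0.075 0 0 0 0;0 0 0.075 0 0 0 0;0 0 0.075 0 0 0 0"}}

```text
time_s: 15.95
tool_pos: [585.9, -316.6, 67.4]
tcp_rot: [-3.141, -0.002, -0.671]
ft_force: [0.1, -0.4, -1.6]
width: 0.273
grip_force: 25.0
```

>>> {"api": "jog_arm", "payload": {"deltas": "-0.0087 0.0384 0 0 0 0.13 0;-0.0174 0.0768 0 0 0 0.26 0;-0.026 0.1152 0 0 0 0.39 0;-0.026 0.1152 0 0 0 0.46 0;-0.026 0.1152 0 0 0 0.46 0"}}

```text
time_s: 16.37
tool_pos: [557.9, -197.0, 64.6]
tcp_rot: [-3.141, 0.004, -0.302]
ft_force: [0.3, -0.8, 0.3]
width: 0.27
grip_force: 25.0
```

>>> {"api": "jog_arm", "payload": {"deltas": "-0.0087 0.0384 0 0 0 0.14 0;-0.0174 0.0768 0 0 0 0.28 0;-0.0174 0.0768 0 0 0 0.318 0;-0.0174 0.0768 0 0 0 0.318 0;-0.0174 0.0768 0 0 0 0.318 0"}}

```text
time_s: 16.78
tool_pos: [541.3, -125.7, 65.5]
tcp_rot: [3.141, 0.001, -0.063]
ft_force: [0.7, -1.0, -0.3]
width: 0.276
grip_force: 25.0
```

>>> {"api": "jog_arm", "payload": {"deltas": "0 0 0 0 0 0 0;0 0 0 0 0 0 0"}}

```text
time_s: 16.95
tool_pos: [541.7, -126.2, 65.9]
tcp_rot: [3.141, 0.001, -0.064]
ft_force: [-0.1, -0.3, -0.0]
width: 0.273
grip_force: 25.0
```

>>> {"api": "jog_arm", "payload": {"deltas": "0.001 0.0015 -0.02 0 0 0.005 0;0.001 0.0015 -0.04 0 0 0.005 0;0.001 0.0015 -0.049 0 0 0.005 0;0.001 0.0015 -0.049 0 0 0.005 0;0.001 0.0015 -0.049 0 0 0.005 0"}}

```text
time_s: 17.37
tool_pos: [542.7, -123.3, 17.2]
tcp_rot: [-3.141, 0.001, -0.057]
ft_force: [-0.1, -0.6, 0.0]
width: 0.273
grip_force: 25.0
```

>>> {"api": "jog_arm", "payload": {"deltas": "0 0 0 0 0 0 0.6;0 0 0 0 0 0 0.6;0 0 0 0 0 0 0.6;0 0 0 0 0 0 0.6;0 0 0.02 0 0 0 0.6"}}

```text
time_s: 17.78
tool_pos: [540.0, -122.3, 34.8]
tcp_rot: [-3.14, 0.006, -0.056]
ft_force: [-0.4, -0.0, -0.8]
width: 0.55
grip_force: 0.0
```

>>> {"api": "jog_arm", "payload": {"deltas": "0 -0.04 0.04 0 0 0 0.6;0 -0.08 0.06 0 0 0 0.6;0 -0.12 0.06 0 0 0 0.6;0 -0.16 0.06 0 0 0 0.6;0 -0.16 0.06 0 0 0 0.6"}}

```text
time_s: 18.2
tool_pos: [541.7, -292.3, 99.1]
tcp_rot: [3.135, -0.002, -0.064]
ft_force: [-1.2, -1.7, -0.3]
width: 0.602
grip_force: 0.0
```

>>> {"api": "jog_arm", "payload": {"deltas": "-0.005 -0.04 0 0 0 0 0.6;-0.01 -0.08 0 0 0 0 0.6;-0.015 -0.12 0 0 0 -0.06 0.6;-0.015 -0.155 0 0 0 -0.06 0.6;-0.015 -0.155 0 0 0 -0.06 0.6"}}

```text
time_s: 18.62
tool_pos: [523.5, -448.4, 97.0]
tcp_rot: [3.135, 0.001, -0.114]
ft_force: [-1.7, -1.6, -0.1]
width: 0.597
grip_force: 0.0
```

```bash
python3 - <<'E'
from h import *
wpegs()
for p in pegs():
    if p['z']>0 and p['hue']>5: print(p)
E
```

```text
tcp [ 523.5 -448.4   97. ] yaw -6.5 t 18.6 w 0.597
W [40. 77.] xy 691.7 -240.2 z 40 wh 132 14 ang -8.2
W [328. 225.] xy 526.9 -458.6 z 21 wh 89 24 ang -6.7
W [ 16. 243.] xy 551.4 -177.3 z 29 wh 66 26 ang -2.6
{'px': (np.int64(479), np.int64(173)), 'n': 314, 'xy': (767, -486), 'z': 20, 'wh': (113, 19), 'ang': 42, 'hue': 13}
{'px': (np.int64(157), np.int64(251)), 'n': 265, 'xy': (571, 341), 'z': 22, 'wh': (90, 25), 'ang': -40, 'hue': 12}
{'px': (np.int64(261), np.int64(255)), 'n': 117, 'xy': (555, 79), 'z': 30, 'wh': (88, 9), 'ang': -1, 'hue': 12}
{'px': (np.int64(267), np.int64(255)), 'n': 117, 'xy': (555, 65), 'z': 29, 'wh': (88, 8), 'ang': 1, 'hue': 12}
{'px': (np.int64(339), np.int64(259)), 'n': 117, 'xy': (544, -115), 'z': 29, 'wh': (86, 9), 'ang': -4, 'hue': 12}
{'px': (np.int64(345), np.int64(260)), 'n': 125, 'xy': (542, -129), 'z': 29, 'wh': (88, 10), 'ang': -3, 'hue': 12}
{'px': (np.int64(359), np.int64(260)), 'n': 134, 'xy': (542, -168), 'z': 29, 'wh': (88, 10), 'ang': -2, 'hue': 12}
{'px': (np.int64(365), np.int64(260)), 'n': 124, 'xy': (540, -182), 'z': 30, 'wh': (86, 8), 'ang': -2, 'hue': 12}
{'px': (np.int64(118), np.int64(277)), 'n': 265, 'xy': (507, 436), 'z': 22, 'wh': (89, 26), 'ang': -17, 'hue': 12}
{'px': (np.int64(155), np.int64(296)), 'n': 274, 'xy': (459, 341), 'z': 21, 'wh': (89, 24), 'ang': 62, 'hue': 12}
```

>>> {"api": "jog_arm", "payload": {"deltas": "0 -0.018 0 0 0 0 0.6;0 -0.018 -0.03 0 0 0 0.6;0 -0.018 -0.06 0 0 0 0.6;0 -0.018 -0.08 0 0 0 0.6;0 -0.018 -0.09 0 0 0 0.6"}}

```text
time_s: 19.13
tool_pos: [527.1, -451.9, 4.1]
tcp_rot: [-3.138, 0.004, -0.1]
ft_force: [-0.7, 1.0, -0.1]
width: 0.597
grip_force: 0.0
```

>>> {"api": "jog_arm", "payload": {"deltas": "0 0 -0.007 0 0 0 0.6;0 0 -0.014 0 0 0 0.6;0 0 -0.017 0 0 0 0.4;0 0 -0.017 0 0 0 0;0 0 -0.017 0 0 0 0"}}

```text
time_s: 19.55
tool_pos: [528.6, -456.2, -8.4]
tcp_rot: [3.141, -0.001, -0.103]
ft_force: [0.9, -0.3, -0.0]
width: 0.451
grip_force: 0.0
```

>>> {"api": "jog_arm", "payload": {"deltas": "0 0 0 0 0 0 0;0 0 0 0 0 0 0;0 0 0 0 0 0 0;0 0 0 0 0 0 0"}}

```text
time_s: 19.88
tool_pos: [528.4, -456.3, -8.6]
tcp_rot: [3.141, -0.001, -0.103]
ft_force: [-0.4, 0.4, 3.6]
width: 0.274
grip_force: 25.0
```

>>> {"api": "jog_arm", "payload": {"deltas": "0 0 0.03 0 0 0 0;0 0 0.06 0 0 0 0;0 0 0.075 0 0 0 0;0 0 0.075 0 0 0 0;0 0 0.075 0 0 0 0"}}

```text
time_s: 20.3
tool_pos: [528.5, -456.3, 66.6]
tcp_rot: [3.14, -0.002, -0.103]
ft_force: [-0.0, -0.2, -1.3]
width: 0.272
grip_force: 25.0
```

>>> {"api": "jog_arm", "payload": {"deltas": "0.0014 0.0318 0 0 0 0 0;0.0028 0.0636 0 0 0 0.01 0;0.0042 0.0954 0 0 0 0.02 0;0.0055 0.1272 0 0 0 0.03 0;0.007 0.159 0 0 0 0.03 0"}}

```text
time_s: 20.72
tool_pos: [533.4, -294.7, 63.4]
tcp_rot: [-3.14, 0.003, -0.079]
ft_force: [1.4, -0.1, 0.3]
width: 0.269
grip_force: 25.0
```

>>> {"api": "jog_arm", "payload": {"deltas": "0.0014 0.0318 0 0 0 0.01 0;0.0028 0.0636 0 0 0 0.02 0;0.0042 0.0954 0 0 0 0.026 0;0.0055 0.1272 0 0 0 0.026 0;0.007 0.159 0 0 0 0.026 0"}}

```text
time_s: 21.13
tool_pos: [540.2, -136.1, 63.7]
tcp_rot: [-3.141, 0.003, -0.059]
ft_force: [0.2, 0.4, -0.3]
width: 0.27
grip_force: 25.0
```

>>> {"api": "jog_arm", "payload": {"deltas": "0.0014 0.0318 0 0 0 0 0;0.0025 0.0636 0 0 0 0 0;0.0025 0.0636 0 0 0 0 0;0.0025 0.0636 0 0 0 0 0;0.0025 0.0636 0 0 0 0 0"}}

```text
time_s: 21.55
tool_pos: [543.4, -74.8, 64.2]
tcp_rot: [3.141, 0.002, -0.059]
ft_force: [-0.1, -0.3, -0.5]
width: 0.27
grip_force: 25.0
```

>>> {"api": "jog_arm", "payload": {"deltas": "0 0 0 0 0 0 0;0 0 0 0 0 0 0"}}

```text
time_s: 21.72
tool_pos: [543.9, -75.9, 64.9]
tcp_rot: [3.141, 0.001, -0.062]
ft_force: [-0.0, 1.0, 0.6]
width: 0.272
grip_force: 25.0
```

>>> {"api": "jog_arm", "payload": {"deltas": "0.001 0.001 -0.02 0 0 0.003 0;0.001 0.001 -0.04 0 0 0.003 0;0.001 0.001 -0.048 0 0 0.003 0;0.001 0.001 -0.048 0 0 0.003 0;0.001 0.001 -0.048 0 0 0.003 0"}}

```text
time_s: 22.13
tool_pos: [545.2, -73.7, 17.3]
tcp_rot: [-3.141, 0.001, -0.057]
ft_force: [-0.2, 0.4, 0.1]
width: 0.276
grip_force: 25.0
```

>>> {"api": "jog_arm", "payload": {"deltas": "0 0 0 0 0 0 0.6;0 0 0 0 0 0 0.6;0 0 0 0 0 0 0.6;0 0 0 0 0 0 0.6;0 0 0.02 0 0 0 0.6"}}

```text
time_s: 22.55
tool_pos: [542.5, -72.9, 34.8]
tcp_rot: [-3.141, 0.006, -0.056]
ft_force: [-0.1, 0.1, -0.2]
width: 0.548
grip_force: 0.0
```

>>> {"api": "jog_arm", "payload": {"deltas": "0 0 0.04 0 0 0 0.6;-0.005 0.04 0.06 0 0 0.14 0.6;-0.015 0.08 0.06 0 0 0.28 0.6;-0.025 0.12 0.06 0 0 0.42 0.6;-0.025 0.12 0.06 0 0 0.485 0.6"}}

```text
time_s: 22.97
tool_pos: [518.8, 56.8, 99.1]
tcp_rot: [-3.139, -0.003, 0.341]
ft_force: [-0.2, 0.8, -0.2]
width: 0.6
grip_force: 0.0
```

>>> {"api": "jog_arm", "payload": {"deltas": "-0.0075 0.037 0 0 0 0.14 0.6;-0.015 0.074 0 0 0 0.28 0.6;-0.0225 0.111 0 0 0 0.42 0.6;-0.03 0.148 0 0 0 0.485 0.6;-0.03 0.148 0 0 0 0.485 0.6"}}

```text
time_s: 23.38
tool_pos: [487.6, 204.4, 98.7]
tcp_rot: [-3.138, -0.004, 0.719]
ft_force: [-1.3, -0.0, 0.5]
width: 0.601
grip_force: 0.0
```

>>> {"api": "jog_arm", "payload": {"deltas": "-0.0075 0.037 0 0 0 0.14 0.6;-0.015 0.074 0 0 0 0.28 0.6;-0.0225 0.111 0 0 0 0.42 0.6;-0.03 0.148 0 0 0 0.485 0.6;-0.03 0.148 0 0 0 0.485 0.6"}}

```text
time_s: 23.8
tool_pos: [456.1, 352.2, 98.7]
tcp_rot: [-3.137, -0.006, 1.099]
ft_force: [-1.1, 0.6, 0.7]
width: 0.6
grip_force: 0.0
```

```bash
python3 - <<'E'
from h import *
wpegs()
for p in pegs():
    if p['z']>0 and p['hue']>5: print(p)
E
```

```text
tcp [456.1 352.2  98.7] yaw 63.0 t 23.8 w 0.6
W [331. 105.] xy 505.6 435.9 z 21 wh 90 25 ang -18.2
W [461. 186.] xy 570.7 340.8 z 21 wh 91 25 ang -39.5
W [328. 241.] xy 459.4 341.0 z 21 wh 87 24 ang 62.3
W [632. 282.] xy 720.0 168.8 z 29 wh 19 3 ang -4.7
{'px': (np.int64(479), np.int64(173)), 'n': 315, 'xy': (767, -486), 'z': 20, 'wh': (114, 18), 'ang': 43, 'hue': 13}
{'px': (np.int64(159), np.int64(248)), 'n': 229, 'xy': (577, 336), 'z': 22, 'wh': (74, 25), 'ang': -39, 'hue': 13}
{'px': (np.int64(261), np.int64(254)), 'n': 107, 'xy': (555, 78), 'z': 30, 'wh': (88, 8), 'ang': 0, 'hue': 12}
{'px': (np.int64(267), np.int64(255)), 'n': 117, 'xy': (555, 65), 'z': 30, 'wh': (88, 8), 'ang': 0, 'hue': 12}
{'px': (np.int64(319), np.int64(258)), 'n': 116, 'xy': (547, -66), 'z': 29, 'wh': (86, 9), 'ang': -3, 'hue': 13}
{'px': (np.int64(325), np.int64(258)), 'n': 117, 'xy': (545, -80), 'z': 30, 'wh': (88, 10), 'ang': -3, 'hue': 12}
{'px': (np.int64(339), np.int64(259)), 'n': 118, 'xy': (544, -115), 'z': 29, 'wh': (86, 9), 'ang': -4, 'hue': 13}
{'px': (np.int64(345), np.int64(260)), 'n': 126, 'xy': (542, -129), 'z': 30, 'wh': (88, 10), 'ang': -3, 'hue': 12}
{'px': (np.int64(359), np.int64(260)), 'n': 134, 'xy': (542, -168), 'z': 29, 'wh': (88, 10), 'ang': -3, 'hue': 12}
{'px': (np.int64(365), np.int64(260)), 'n': 124, 'xy': (539, -182), 'z': 30, 'wh': (88, 8), 'ang': -1, 'hue': 12}
{'px': (np.int64(157), np.int64(298)), 'n': 233, 'xy': (458, 338), 'z': 22, 'wh': (83, 24), 'ang': 63, 'hue': 12}
```

>>> {"api": "jog_arm", "payload": {"deltas": "0 0 -0.02 0 0 0 0.6;0 0 -0.05 0 0 0 0.6;0 0 -0.07 0 0 0 0.6;0 0 -0.08 0 0 0 0.6;0 0 -0.09 0 0 0 0.6"}}

```text
time_s: 24.32
tool_pos: [461.1, 340.9, 6.6]
tcp_rot: [3.141, 0.001, 1.084]
ft_force: [0.4, 0.1, -0.9]
width: 0.601
grip_force: 0.0
```

>>> {"api": "jog_arm", "payload": {"deltas": "0 0 -0.007 0 0 0 0.6;0 0 -0.014 0 0 0 0.6;0 0 -0.017 0 0 0 0.4;0 0 -0.017 0 0 0 0;0 0 -0.017 0 0 0 0"}}

```text
time_s: 24.73
tool_pos: [460.7, 343.2, -9.0]
tcp_rot: [3.141, -0.001, 1.086]
ft_force: [0.6, 0.1, -0.0]
width: 0.454
grip_force: 0.0
```

>>> {"api": "jog_arm", "payload": {"deltas": "0 0 0 0 0 0 0;0 0 0 0 0 0 0;0 0 0 0 0 0 0;0 0 0 0 0 0 0"}}

```text
time_s: 25.07
tool_pos: [460.8, 343.1, -9.0]
tcp_rot: [3.141, -0.001, 1.086]
ft_force: [-0.2, 0.0, 1.9]
width: 0.271
grip_force: 25.0
```

>>> {"api": "jog_arm", "payload": {"deltas": "0 0 0.03 0 0 0 0;0 0 0.06 0 0 0 0;0 0 0.075 0 0 0 0;0 0 0.075 0 0 0 0;0 0 0.075 0 0 0 0"}}

```text
time_s: 25.48
tool_pos: [461.0, 343.0, 66.2]
tcp_rot: [3.14, -0.001, 1.086]
ft_force: [-0.1, 0.3, -1.2]
width: 0.268
grip_force: 25.0
```

>>> {"api": "jog_arm", "payload": {"deltas": "0.0053 -0.023 0 0 0 0.15 0;0.0105 -0.046 0 0 0 0.3 0;0.0158 -0.069 0 0 0 0.45 0;0.021 -0.092 0 0 0 0.6 0;0.021 -0.092 0 0 0 0.635 0"}}

```text
time_s: 25.9
tool_pos: [482.2, 243.8, 63.0]
tcp_rot: [-3.139, 0.005, 1.584]
ft_force: [0.3, -0.5, -0.3]
width: 0.272
grip_force: 25.0
```

>>> {"api": "jog_arm", "payload": {"deltas": "0.0053 -0.023 0 0 0 0.15 0;0.0105 -0.046 0 0 0 0.3 0;0.0158 -0.069 0 0 0 0.45 0;0.021 -0.092 0 0 0 0.6 0;0.021 -0.092 0 0 0 0.635 0"}}

```text
time_s: 26.32
tool_pos: [502.8, 152.1, 63.3]
tcp_rot: [-3.137, 0.002, 2.082]
ft_force: [0.8, 0.0, -0.6]
width: 0.27
grip_force: 25.0
```

>>> {"api": "jog_arm", "payload": {"deltas": "0.0053 -0.023 0 0 0 0.15 0;0.0105 -0.046 0 0 0 0.3 0;0.0158 -0.069 0 0 0 0.45 0;0.021 -0.092 0 0 0 0.6 0;0.021 -0.092 0 0 0 0.635 0"}}

```text
time_s: 26.73
tool_pos: [523.6, 60.7, 63.6]
tcp_rot: [-3.138, -0.001, 2.58]
ft_force: [-0.1, -0.7, -0.6]
width: 0.271
grip_force: 25.0
```

>>> {"api": "jog_arm", "payload": {"deltas": "0.0053 -0.023 0 0 0 0.15 0;0.0105 -0.046 0 0 0 0.3 0;0.0158 -0.069 0 0 0 0.45 0;0.021 -0.092 0 0 0 0.6 0;0.021 -0.092 0 0 0 0.637 0"}}

```text
time_s: 27.15
tool_pos: [544.5, -31.0, 63.7]
tcp_rot: [-3.14, -0.002, 3.08]
ft_force: [0.9, -1.3, -0.5]
width: 0.271
grip_force: 25.0
```

>>> {"api": "jog_arm", "payload": {"deltas": "0 0 0 0 0 0 0;0 0 0 0 0 0 0;0 0 0 0 0 0 0"}}

```text
time_s: 27.4
tool_pos: [543.8, -23.7, 65.0]
tcp_rot: [3.141, -0.001, 3.084]
ft_force: [0.4, -0.3, -0.6]
width: 0.271
grip_force: 25.0
```

>>> {"api": "jog_arm", "payload": {"deltas": "0.001 -0.001 -0.02 0 0 0 0;0.001 -0.001 -0.04 0 0 0 0;0.001 -0.001 -0.048 0 0 0 0;0.001 -0.001 -0.048 0 0 0 0;0.001 -0.001 -0.048 0 0 0 0"}}

```text
time_s: 27.82
tool_pos: [545.2, -25.1, 17.7]
tcp_rot: [3.141, -0.0, 3.084]
ft_force: [-0.5, -0.1, 0.3]
width: 0.273
grip_force: 25.0
```

>>> {"api": "jog_arm", "payload": {"deltas": "0 0 0 0 0 0 0.6;0 0 0 0 0 0 0.6;0 0 0 0 0 0 0.6;0 0 0 0 0 0 0.6;0 0 0.02 0 0 0 0.6"}}

```text
time_s: 28.23
tool_pos: [543.0, -26.6, 35.3]
tcp_rot: [3.141, -0.005, 3.083]
ft_force: [-0.8, -1.4, -0.6]
width: 0.547
grip_force: 0.0
```

>>> {"api": "jog_arm", "payload": {"deltas": "0 0 0.04 0 0 0 0.6;0.003 0.04 0.06 0 0 0 0.6;0.006 0.08 0.06 0 0 0 0.6;0.008 0.116 0.06 0 0 0 0.6;0.008 0.116 0.06 0 0 0 0.6"}}

```text
time_s: 28.65
tool_pos: [552.6, 100.5, 99.7]
tcp_rot: [3.135, 0.003, 3.094]
ft_force: [0.2, 0.6, 1.1]
width: 0.597
grip_force: 0.0
```

>>> {"api": "jog_arm", "payload": {"deltas": "0.0025 0.036 0 0 0 -0.1 0.6;0.005 0.072 0 0 0 -0.2 0.6;0.0075 0.108 0 0 0 -0.3 0.6;0.009 0.125 0 0 0 -0.4 0.6;0.009 0.125 0 0 0 -0.4 0.6"}}

```text
time_s: 29.07
tool_pos: [561.0, 221.2, 98.5]
tcp_rot: [3.138, -0.001, 2.774]
ft_force: [-0.8, -0.3, 0.4]
width: 0.602
grip_force: 0.0
```

>>> {"api": "jog_arm", "payload": {"deltas": "0.0025 0.036 0 0 0 -0.1 0.6;0.005 0.072 0 0 0 -0.2 0.6;0.0075 0.108 0 0 0 -0.3 0.6;0.009 0.125 0 0 0 -0.404 0.6;0.009 0.125 0 0 0 -0.404 0.6"}}

```text
time_s: 29.48
tool_pos: [569.6, 345.0, 98.0]
tcp_rot: [3.139, -0.003, 2.455]
ft_force: [-0.5, 0.7, 0.5]
width: 0.6
grip_force: 0.0
```

```bash
python3 - <<'E'
from h import *
wpegs()
for p in pegs():
    if p['z']>0 and p['hue']>5: print(p)
E
```

```text
tcp [569.6 345.   98. ] yaw 140.7 t 29.5 w 0.6
W [361.  98.] xy 505.7 435.9 z 21 wh 91 25 ang -18.2
W [313. 247.] xy 570.7 340.6 z 21 wh 90 24 ang -39.3
{'px': (np.int64(479), np.int64(173)), 'n': 315, 'xy': (768, -487), 'z': 20, 'wh': (114, 17), 'ang': 44, 'hue': 13}
{'px': (np.int64(164), np.int64(243)), 'n': 122, 'xy': (592, 324), 'z': 22, 'wh': (35, 25), 'ang': -40, 'hue': 13}
{'px': (np.int64(261), np.int64(256)), 'n': 120, 'xy': (555, 79), 'z': 30, 'wh': (88, 9), 'ang': -2, 'hue': 13}
{'px': (np.int64(267), np.int64(255)), 'n': 117, 'xy': (555, 65), 'z': 30, 'wh': (88, 8), 'ang': 0, 'hue': 12}
{'px': (np.int64(300), np.int64(259)), 'n': 119, 'xy': (551, -17), 'z': 30, 'wh': (88, 8), 'ang': -1, 'hue': 12}
{'px': (np.int64(306), np.int64(259)), 'n': 115, 'xy': (551, -32), 'z': 30, 'wh': (88, 10), 'ang': -4, 'hue': 12}
{'px': (np.int64(319), np.int64(258)), 'n': 113, 'xy': (547, -66), 'z': 29, 'wh': (86, 9), 'ang': -3, 'hue': 11}
{'px': (np.int64(325), np.int64(258)), 'n': 115, 'xy': (545, -80), 'z': 30, 'wh': (88, 10), 'ang': -3, 'hue': 11}
{'px': (np.int64(339), np.int64(259)), 'n': 110, 'xy': (544, -116), 'z': 29, 'wh': (86, 9), 'ang': -4, 'hue': 11}
{'px': (np.int64(345), np.int64(259)), 'n': 112, 'xy': (542, -130), 'z': 29, 'wh': (88, 10), 'ang': -3, 'hue': 11}
{'px': (np.int64(360), np.int64(259)), 'n': 120, 'xy': (542, -168), 'z': 29, 'wh': (88, 9), 'ang': -5, 'hue': 12}
{'px': (np.int64(366), np.int64(259)), 'n': 111, 'xy': (540, -182), 'z': 29, 'wh': (86, 8), 'ang': -1, 'hue': 12}
```

>>> {"api": "jog_arm", "payload": {"deltas": "0 0 -0.02 0 0 0 0.6;0 0 -0.05 0 0 0 0.6;0 0 -0.07 0 0 0 0.6;0 0 -0.08 0 0 0 0.6;0 0 -0.09 0 0 0 0.6"}}

```text
time_s: 30.0
tool_pos: [572.1, 337.1, 6.4]
tcp_rot: [-3.14, 0.001, 2.45]
ft_force: [-0.3, 0.8, 0.6]
width: 0.6
grip_force: 0.0
```

>>> {"api": "jog_arm", "payload": {"deltas": "0 0 -0.007 0 0 0 0.6;0 0 -0.014 0 0 0 0.6;0 0 -0.017 0 0 0 0.4;0 0 -0.017 0 0 0 0;0 0 -0.017 0 0 0 0"}}

```text
time_s: 30.42
tool_pos: [571.7, 340.1, -8.9]
tcp_rot: [3.141, 0.0, 2.452]
ft_force: [-0.1, 0.5, -0.4]
width: 0.45
grip_force: 0.0
```

>>> {"api": "jog_arm", "payload": {"deltas": "0 0 0 0 0 0 0;0 0 0 0 0 0 0;0 0 0 0 0 0 0;0 0 0 0 0 0 0"}}

```text
time_s: 30.75
tool_pos: [571.8, 340.2, -8.9]
tcp_rot: [3.141, 0.0, 2.452]
ft_force: [-0.6, 0.2, 2.1]
width: 0.27
grip_force: 25.0
```

>>> {"api": "jog_arm", "payload": {"deltas": "0 0 0.03 0 0 0 0;0 0 0.06 0 0 0 0;0 0 0.075 0 0 0 0;0 0 0.075 0 0 0 0;0 0 0.075 0 0 0 0"}}

```text
time_s: 31.17
tool_pos: [571.9, 340.0, 66.2]
tcp_rot: [3.14, 0.001, 2.451]
ft_force: [-0.3, -0.2, -1.4]
width: 0.271
grip_force: 25.0
```

>>> {"api": "jog_arm", "payload": {"deltas": "-0.0025 -0.038 0 0 0 0.1 0;-0.005 -0.076 0 0 0 0.2 0;-0.0075 -0.114 0 0 0 0.3 0;-0.01 -0.1525 0 0 0 0.4 0;-0.0105 -0.1575 0 0 0 0.4 0"}}

```text
time_s: 31.58
tool_pos: [561.0, 171.1, 62.2]
tcp_rot: [-3.133, -0.001, 2.758]
ft_force: [0.6, -1.5, -0.1]
width: 0.27
grip_force: 25.0
```

>>> {"api": "jog_arm", "payload": {"deltas": "-0.0025 -0.038 0 0 0 0.1 0;-0.005 -0.076 0 0 0 0.2 0;-0.0075 -0.114 0 0 0 0.3 0;-0.01 -0.1525 0 0 0 0.4 0;-0.0105 -0.1575 0 0 0 0.403 0"}}

```text
time_s: 32.0
tool_pos: [549.3, 14.4, 62.8]
tcp_rot: [-3.137, -0.004, 3.073]
ft_force: [-0.3, -0.9, -0.8]
width: 0.269
grip_force: 25.0
```

>>> {"api": "jog_arm", "payload": {"deltas": "0 0 0 0 0 0 0;0 0 0 0 0 0 0;0 0 0 0 0 0 0"}}

```text
time_s: 32.25
tool_pos: [549.9, 26.8, 65.0]
tcp_rot: [3.14, -0.001, 3.084]
ft_force: [-0.5, 0.9, -0.1]
width: 0.269
grip_force: 25.0
```

>>> {"api": "jog_arm", "payload": {"deltas": "0.001 -0.001 -0.02 0 0 0 0;0.001 -0.001 -0.04 0 0 0 0;0.001 -0.001 -0.048 0 0 0 0;0.001 -0.001 -0.048 0 0 0 0;0.001 -0.001 -0.048 0 0 0 0"}}

```text
time_s: 32.67
tool_pos: [551.2, 25.6, 17.6]
tcp_rot: [3.141, -0.0, 3.085]
ft_force: [-0.2, -0.2, -0.2]
width: 0.273
grip_force: 25.0
```

>>> {"api": "jog_arm", "payload": {"deltas": "0 0 0 0 0 0 0.6;0 0 0 0 0 0 0.6;0 0 0 0 0 0 0.6;0 0 0 0 0 0 0.6;0 0 0.02 0 0 0 0.6"}}

```text
time_s: 33.08
tool_pos: [549.0, 23.1, 35.2]
tcp_rot: [-3.141, -0.005, 3.082]
ft_force: [-0.8, -0.1, -0.1]
width: 0.552
grip_force: 0.0
```

>>> {"api": "jog_arm", "payload": {"deltas": "0 0 0.04 0 0 0 0.6;-0.003 0.04 0.06 0 0 0 0.6;-0.006 0.08 0.06 0 0 0 0.6;-0.01 0.116 0.06 0 0 0 0.6;-0.01 0.116 0.06 0 0 0 0.6"}}

```text
time_s: 33.5
tool_pos: [539.3, 150.1, 99.7]
tcp_rot: [3.136, 0.002, 3.094]
ft_force: [-0.9, 1.4, 0.1]
width: 0.598
grip_force: 0.0
```

>>> {"api": "jog_arm", "payload": {"deltas": "-0.004 0.037 0 0 0 -0.1 0.6;-0.008 0.074 0 0 0 -0.16 0.6;-0.012 0.111 0 0 0 -0.16 0.6;-0.0165 0.148 0 0 0 -0.16 0.6;-0.0165 0.148 0 0 0 -0.16 0.6"}}

```text
time_s: 33.92
tool_pos: [520.6, 298.1, 98.9]
tcp_rot: [3.134, -0.001, 2.969]
ft_force: [-1.2, 0.8, 0.2]
width: 0.598
grip_force: 0.0
```

>>> {"api": "jog_arm", "payload": {"deltas": "-0.004 0.037 0 0 0 -0.1 0.6;-0.008 0.074 0 0 0 -0.17 0.6;-0.012 0.111 0 0 0 -0.17 0.6;-0.018 0.1465 0 0 0 -0.17 0.6;-0.018 0.1465 0 0 0 -0.17 0.6"}}

```text
time_s: 34.33
tool_pos: [501.2, 443.5, 98.3]
tcp_rot: [3.135, -0.005, 2.834]
ft_force: [-2.0, 0.4, 1.4]
width: 0.599
grip_force: 0.0
```

```bash
python3 - <<'E'
from h import *
wpegs()
for p in pegs():
    if p['z']>0 and p['hue']>5 and p['xy'][1]>0: print(p)
E
```

```text
tcp [501.2 443.5  98.3] yaw 162.4 t 34.3 w 0.599
W [309. 250.] xy 505.6 435.9 z 21 wh 90 24 ang -18.3
{'px': (np.int64(261), np.int64(254)), 'n': 107, 'xy': (555, 78), 'z': 30, 'wh': (88, 8), 'ang': 0, 'hue': 11}
{'px': (np.int64(267), np.int64(255)), 'n': 116, 'xy': (555, 65), 'z': 30, 'wh': (88, 8), 'ang': 0, 'hue': 11}
{'px': (np.int64(280), np.int64(256)), 'n': 113, 'xy': (552, 32), 'z': 30, 'wh': (88, 9), 'ang': -4, 'hue': 11}
{'px': (np.int64(286), np.int64(256)), 'n': 116, 'xy': (552, 19), 'z': 29, 'wh': (88, 10), 'ang': -3, 'hue': 12}
{'px': (np.int64(122), np.int64(266)), 'n': 93, 'xy': (538, 427), 'z': 22, 'wh': (26, 24), 'ang': 76, 'hue': 13}
```

>>> {"api": "jog_arm", "payload": {"deltas": "0 0 -0.02 0 0 0 0.6;0 0 -0.05 0 0 0 0.6;0 0 -0.07 0 0 0 0.6;0 0 -0.08 0 0 0 0.6;0 0 -0.09 0 0 0 0.6"}}

```text
time_s: 34.85
tool_pos: [508.0, 432.1, 6.5]
tcp_rot: [-3.14, 0.0, 2.82]
ft_force: [-0.1, -0.3, 0.2]
width: 0.598
grip_force: 0.0
```

>>> {"api": "jog_arm", "payload": {"deltas": "0 0 -0.007 0 0 0 0.6;0 0 -0.014 0 0 0 0.6;0 0 -0.017 0 0 0 0.4;0 0 -0.017 0 0 0 0;0 0 -0.017 0 0 0 0"}}

```text
time_s: 35.27
tool_pos: [507.1, 434.7, -8.9]
tcp_rot: [3.141, 0.0, 2.823]
ft_force: [0.4, -0.3, 0.1]
width: 0.451
grip_force: 0.0
```

>>> {"api": "jog_arm", "payload": {"deltas": "0 0 0 0 0 0 0;0 0 0 0 0 0 0;0 0 0 0 0 0 0;0 0 0 0 0 0 0"}}

```text
time_s: 35.6
tool_pos: [507.2, 434.8, -8.8]
tcp_rot: [3.141, 0.001, 2.823]
ft_force: [-0.7, 0.3, 2.0]
width: 0.276
grip_force: 25.0
```

>>> {"api": "jog_arm", "payload": {"deltas": "0 0 0.03 0 0 0 0;0 0 0.06 0 0 0 0;0 0 0.075 0 0 0 0;0 0 0.075 0 0 0 0;0 0 0.075 0 0 0 0"}}

```text
time_s: 36.02
tool_pos: [507.4, 434.6, 66.1]
tcp_rot: [3.14, 0.001, 2.823]
ft_force: [-1.1, 0.0, -0.3]
width: 0.278
grip_force: 25.0
```

>>> {"api": "jog_arm", "payload": {"deltas": "0.006 -0.038 0 0 0 0.05 0;0.012 -0.076 0 0 0 0.1 0;0.018 -0.114 0 0 0 0.15 0;0.0245 -0.152 0 0 0 0.165 0;0.0248 -0.1548 0 0 0 0.165 0"}}

```text
time_s: 36.43
tool_pos: [534.5, 268.0, 62.2]
tcp_rot: [-3.133, -0.001, 2.942]
ft_force: [0.9, -0.4, -0.6]
width: 0.269
grip_force: 25.0
```

>>> {"api": "jog_arm", "payload": {"deltas": "0.006 -0.038 0 0 0 0.05 0;0.012 -0.076 0 0 0 0.1 0;0.018 -0.114 0 0 0 0.15 0;0.0245 -0.152 0 0 0 0.166 0;0.0248 -0.1548 0 0 0 0.166 0"}}

```text
time_s: 36.85
tool_pos: [557.8, 113.7, 62.7]
tcp_rot: [-3.135, -0.003, 3.071]
ft_force: [0.4, -0.2, -0.8]
width: 0.274
grip_force: 25.0
```

>>> {"api": "jog_arm", "payload": {"deltas": "0 0 0 0 0 0 0;0 0 0 0 0 0 0;0 0 0 0 0 0 0"}}

```text
time_s: 37.1
tool_pos: [555.5, 126.6, 65.0]
tcp_rot: [3.141, -0.001, 3.085]
ft_force: [0.6, -0.3, -0.2]
width: 0.268
grip_force: 25.0
```

Place it, then retreat toward the handle (yaw is already the mirrored equivalent).

>>> {"api": "jog_arm", "payload": {"deltas": "0.001 -0.0015 -0.02 0 0 0 0;0.001 -0.0015 -0.04 0 0 0 0;0.001 -0.0015 -0.048 0 0 0 0;0.001 -0.0015 -0.048 0 0 0 0;0.001 -0.0015 -0.048 0 0 0 0"}}

```text
time_s: 37.52
tool_pos: [557.0, 124.8, 17.6]
tcp_rot: [3.141, -0.001, 3.085]
ft_force: [0.0, 0.2, -0.5]
width: 0.272
grip_force: 25.0
```

>>> {"api": "jog_arm", "payload": {"deltas": "0 0 0 0 0 0 0.6;0 0 0 0 0 0 0.6;0 0 0 0 0 0 0.6;0 0 0 0 0 0 0.6;0 0 0.02 0 0 0 0.6"}}

```text
time_s: 37.93
tool_pos: [555.3, 122.0, 35.1]
tcp_rot: [-3.14, -0.005, 3.083]
ft_force: [-0.1, -0.6, -0.4]
width: 0.551
grip_force: 0.0
```

>>> {"api": "jog_arm", "payload": {"deltas": "0 0 0.04 0 0 0 0.6;0 0.04 0.06 0 0 0 0.6;0 0.08 0.06 0 0 0 0.6;0 0.116 0.06 0 0 0 0.6;0 0.116 0.06 0 0 0 0.6"}}

```text
time_s: 38.35
tool_pos: [554.8, 250.1, 99.8]
tcp_rot: [3.134, 0.001, 3.094]
ft_force: [-1.1, 0.7, 0.5]
width: 0.596
grip_force: 0.0
```

```bash
python3 - <<'E'
from h import *
s=bot.state();print(s['tool_pos'],s['tcp_rot'])
im,d=grab('top')
for p in pegs('top',im,d):
    if p['z']>0 and p['hue']>5: print(p['xy'],p['z'],p['wh'],p['ang'])
cv2.imwrite('pics/t2.png',cv2.resize(im[100:350,60:540],(800,417)))
v,u=np.nonzero(d>0);P=world('top',u.astype(float),v.astype(float),d[v,u])
H=P[(P[:,0]>410)&(P[:,0]<470)&(abs(P[:,1]+18)<40)&(P[:,2]>52)&(P[:,2]<64)];print('handle',len(H),np.median(H,0) if len(H) else 0)
E
```

```text
[554.76459877 250.05878902  99.7821875 ] [3.13351066e+00 1.45043218e-03 3.09407503e+00]
(767, -486) 20 (114, 19) 43
(558, 132) 30 (88, 10) -4
(557, 119) 30 (86, 11) -3
(555, 79) 29 (88, 9) -2
(555, 65) 30 (88, 8) 0
(554, -21) 29 (88, 10) -2
(554, -36) 29 (88, 9) -3
(552, 32) 30 (88, 9) -4
(552, 19) 29 (88, 10) -3
(547, -66) 30 (86, 9) -4
(546, -80) 29 (88, 10) -3
(544, -116) 29 (86, 9) -4
(542, -130) 29 (88, 10) -3
(542, -168) 30 (88, 9) -4
(540, -182) 30 (86, 8) -1
handle 60 [438.98279147 -19.47758486  60.16941896]
```

View pics/t2.png

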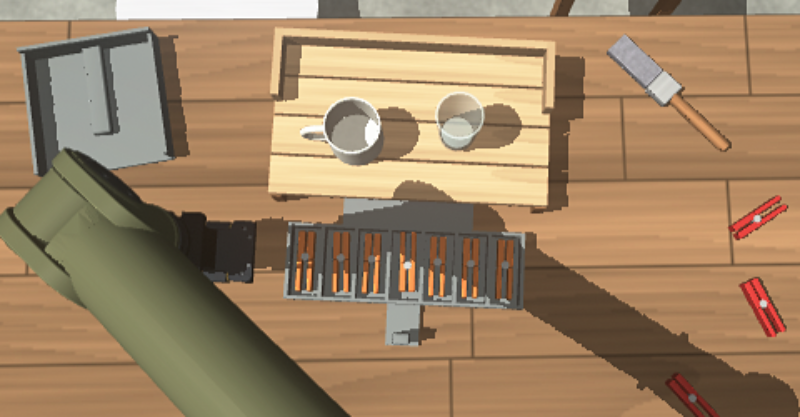

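>>> {"api": "jog_arm", "payload": {"deltas": "-0.0148 -0.0325 0 0 0 0 0.6;-0.0296 -0.065 0 0 0 0 0.6;-0.0444 -0.098 0 0 0 0 0.6;-0.0592 -0.1303 0 0 0 0 0.6;-0.0592 -0.1303 0 0 0 0 0.6"}}

```text
time_s: 38.82
tool_pos: [496.8, 96.7, 95.7]
tcp_rot: [-3.133, -0.004, 3.068]
ft_force: [0.3, -0.0, -1.2]
width: 0.604
grip_force: 0.0
```

>>> {"api": "jog_arm", "payload": {"deltas": "-0.0148 -0.0325 0 0 0 0 0.6;-0.0296 -0.065 0 0 0 0 0.6;-0.0444 -0.098 0 0 0 0 0.6;-0.0592 -0.1303 0 0 0 0 0.6;-0.0592 -0.1303 0 0 0 0 0.6"}}

```text
time_s: 39.23
tool_pos: [436.0, -32.1, 97.1]
tcp_rot: [-3.13, -0.002, 3.069]
ft_force: [0.1, -0.8, -0.7]
width: 0.6
grip_force: 0.0
```

>>> {"api": "jog_arm", "payload": {"deltas": "0 0 0 0 0 0 0.6;0 0 0 0 0 0 0.6;0 0 0 0 0 0 0.6"}}

```text
time_s: 39.48
tool_pos: [439.7, -20.0, 97.7]
tcp_rot: [3.14, 0.0, 3.085]
ft_force: [1.2, -0.7, -0.6]
width: 0.601
grip_force: 0.0
```

```bash
python3 - <<'E'
from h import *
s=bot.state();print(s['tool_pos'],s['tcp_rot'][2])
b,d,P=wristcloud();P=P[d>0]
H=P[(P[:,0]>410)&(P[:,0]<470)&(abs(P[:,1]+18)<40)&(P[:,2]>54)&(P[:,2]<64)];print(len(H),H.min(0),H.max(0)) if len(H) else print('none')
print([(np.round(a['at']),a['conf']) for a in finder.mark_of('side','tray_handle')] if eyes.grab_frame('side') else 0)
E
```

```text
[439.6717758  -20.02161758  97.70133126] 3.08487170295956
966 [429.76723091 -31.34555652  54.01107953] [446.67921161  -7.3944251   62.7746849 ]
[(array([436., -18.,  46.]), 0.94)]
```

>>> {"api": "jog_arm", "payload": {"deltas": "-0.0012 0.0007 -0.03 0 0 0 0.6;-0.0012 0.0007 -0.06 0 0 0 0.6;-0.0012 0.0007 -0.08 0 0 0 0.6;-0.0012 0.0007 -0.09 0 0 0 0.6;-0.0012 0.0007 -0.09 0 0 0 0.6"}}

```text
time_s: 40.05
tool_pos: [435.8, -17.9, 5.0]
tcp_rot: [3.137, -0.005, 3.087]
ft_force: [-0.5, 0.2, -0.4]
width: 0.603
grip_force: 0.0
```

>>> {"api": "jog_arm", "payload": {"deltas": "0 0 0 0 0 0 0;0 0 0 0 0 0 0;0 0 0 0 0 0 0;0 0 0 0 0 0 0;0 0 0 0 0 0 0"}}

```text
time_s: 40.47
tool_pos: [438.7, -20.3, 8.2]
tcp_rot: [3.141, 0.002, 3.082]
ft_force: [0.3, 11.0, -0.1]
width: 0.306
grip_force: 4.7
```

>>> {"api": "jog_arm", "payload": {"deltas": "0 0 0 0 0 0 0;0 0 0 0 0 0 0;0 0 0 0 0 0 0"}}

```text
time_s: 40.72
tool_pos: [438.7, -18.7, 8.2]
tcp_rot: [3.139, 0.002, 3.083]
ft_force: [0.1, 5.6, 0.9]
width: 0.275
grip_force: 25.0
```

>>> {"api": "jog_arm", "payload": {"deltas": "0.008 -0.0005 0 0 0 0 0;0.02 -0.0012 0 0 0 0 0;0.034 -0.002 0 0 0 0 0;0.048 -0.0028 0 0 0 0 0;0.062 -0.0037 0 0 0 0 0"}}

```text
time_s: 41.13
tool_pos: [500.6, -22.5, 8.2]
tcp_rot: [3.139, 0.0, 3.083]
ft_force: [-1.8, 5.1, 7.4]
width: 0.272
grip_force: 25.0
```

>>> {"api": "jog_arm", "payload": {"deltas": "0.014 -0.0008 0 0 0 0 0;0.028 -0.0017 0 0 0 0 0;0.042 -0.0025 0 0 0 0 0;0.056 -0.0033 0 0 0 0 0;0.068 -0.004 0 0 0 0 0"}}

```text
time_s: 41.55
tool_pos: [568.7, -26.7, 8.2]
tcp_rot: [3.139, 0.0, 3.083]
ft_force: [-1.9, 3.7, 3.5]
width: 0.274
grip_force: 25.0
```

>>> {"api": "jog_arm", "payload": {"deltas": "0.008 -0.0005 0 0 0 0 0;0.014 -0.0008 0 0 0 0 0;0.018 -0.0011 0 0 0 0 0;0.02 -0.0012 0 0 0 0 0;0.021 -0.0012 0 0 0 0 0"}}

```text
time_s: 41.97
tool_pos: [588.4, -27.9, 8.2]
tcp_rot: [3.14, -0.001, 3.084]
ft_force: [-5.5, 4.9, 7.7]
width: 0.277
grip_force: 25.0
```

>>> {"api": "jog_arm", "payload": {"deltas": "0 0 0 0 0 0 0;0 0 0 0 0 0 0;0 0 0 0 0 0 0"}}

```text
time_s: 42.22
tool_pos: [588.4, -27.9, 8.2]
tcp_rot: [3.14, -0.0, 3.084]
ft_force: [-2.8, 5.3, 4.5]
width: 0.271
grip_force: 25.0
```

>>> {"api": "jog_arm", "payload": {"deltas": "0.001 0 0 0 0 0 0;0.002 0 0 0 0 0 0;0.002 0 0 0 0 0 0"}}

```text
time_s: 42.47
tool_pos: [588.4, -27.9, 8.2]
tcp_rot: [3.141, -0.005, 3.084]
ft_force: [-9.0, 5.2, 11.4]
width: 0.271
grip_force: 25.0
```

>>> {"api": "jog_arm", "payload": {"deltas": "-0.001 0 0 0 0 0 0.6;-0.001 0 0 0 0 0 0.6;-0.001 0 0 0 0 0 0.6;-0.001 0 0 0 0 0 0.6;-0.001 0 0 0 0 0 0.6"}}

```text
time_s: 42.88
tool_pos: [590.0, -30.6, 7.3]
tcp_rot: [-3.141, 0.0, 3.082]
ft_force: [0.3, -0.3, 0.2]
width: 0.552
grip_force: 0.0
```

>>> {"api": "jog_arm", "payload": {"deltas": "0 0 0.02 0 0 0 0.6;0 0 0.06 0 0 0 0.6;0 0 0.1 0 0 0 0.6;0 0 0.13 0 0 0 0.6;0 0 0.13 0 0 0 0.6"}}

```text
time_s: 43.3
tool_pos: [594.1, -29.1, 144.2]
tcp_rot: [-3.141, 0.011, 3.083]
ft_force: [1.3, 0.3, 0.5]
width: 0.596
grip_force: 0.0
```

>>> {"api": "jog_arm", "payload": {"deltas": "-0.02 -0.03 0 0 0 0 0.6;-0.04 -0.07 0 0 0 0 0.6;-0.06 -0.11 0 0 0 0 0.6;-0.08 -0.15 0 0 0 0 0.6;-0.08 -0.15 0 0 0 0 0.6"}}

```text
time_s: 43.72
tool_pos: [505.8, -188.8, 136.2]
tcp_rot: [-3.137, -0.003, 3.072]
ft_force: [-0.0, -0.5, 0.3]
width: 0.602
grip_force: 0.0
```

>>> {"api": "jog_arm", "payload": {"deltas": "0 -0.04 0 0 0 0 0.6;0 -0.08 0 0 0 0 0.6;0 -0.12 0 0 0 0 0.6;0 -0.12 0 0 0 0 0.6;0 -0.12 0 0 0 0 0.6"}}

```text
time_s: 44.13
tool_pos: [508.7, -303.0, 136.3]
tcp_rot: [3.141, -0.001, 3.076]
ft_force: [0.2, 0.4, -0.7]
width: 0.6
grip_force: 0.0
```

```bash
python3 - <<'E'
from h import *
im,d=grab('top');a,_=grab('side')
for p in pegs('top',im,d):
    if p['z']>0: print(p)
v,u=np.nonzero(d>0);P=world('top',u.astype(float),v.astype(float),d[v,u])
H=P[(P[:,0]>540)&(P[:,0]<630)&(abs(P[:,1]+28)<60)&(P[:,2]>52)&(P[:,2]<64)];print('handle',len(H),H.min(0),H.max(0),H.mean(0))
cv2.imwrite('pics/f.png',np.hstack([im[100:340,60:460],a[140:380,100:500]]))
E
```

```text
{'px': (np.int64(479), np.int64(173)), 'n': 316, 'xy': (768, -487), 'z': 20, 'wh': (113, 18), 'ang': 43, 'hue': 13}
handle 67 [581.14899745 -39.05269738  52.24816105] [596.52265328 -16.96486418  63.06294542] [588.63049417 -27.89670517  59.28306728]
```

View pics/f.png

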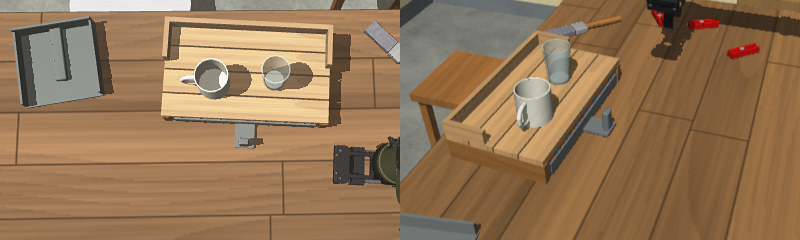

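The tray is home, with the handle at its starting position of (588.6, -27.9). The cup and tumbler still stand where they were, and no orange peg is left on the table.

```bash
python3 -c "
from bench import bot
print(bot.finish_job())"
```

```text
the job is handed in; nothing more can be done
None
```

I put all six orange table pegs one to a pocket beside the one already there, and pushed the tray fully home. The cup, tumbler and red look-alikes weren't touched, and the job was handed in at about 44 s with no verdict returned.

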